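Turn the banding wheel to bring the mug handle to the front

ROBOT

A 6-joint arm with a two-finger parallel gripper is mounted at the origin on the work surface. World frame = base frame: x ahead of the robot, y to its left, z up, the work surface at z = 0. Lengths are in m, angles in rad, forces in N, time in s.
With the tool pointing down it reaches from about 0.25 to 0.775 m from the base axis. Payload 4 kg.
Tool frame: the origin (TCP) lies midway between the tips of the shut fingers; the grasp point (between the pads) lies 19 mm behind it; y points along the fingers, x is the direction in which the jaws open and shut, and the axes are right-handed (so a half turn about y gives the same grasp; the last joint's range is limited). The gripper opens to 94 mm and grips with 3 to 60 N. Pads are 16 mm wide; open, the fingers measure 119 mm over their backs; the gripper's body (75 mm by 177 mm) begins 78 mm behind the grasp point.
Start: joints at [-1.311, 0.087, 1.371, -0, 1.684, -0.103], TCP at [0.195, -0.514, 0.172] pointing down, gripper open.
Joint ranges: [-3.1, 3.1], [-0.76, 2.03], [0.27, 2.55], [-1.08, 4.22], [0.17, 2.65], [-2.57, 2.57]. Speed limits (rad/s): [2.79, 2.79, 3.14, 3.14, 3.14, 3.14].

INTERFACE

Orientations are given as [roll, pitch, yaw] about the fixed x, y, z axes, in that order (R = Rz(yaw) Ry(pitch) Rx(roll)).
In Python, from bench import robot, snapshot, camera_info, ticket gives the robot as it stands.
- The arm moves only by the shell command python3 -m creep 'ROWS'. ROWS is JSON, a list of rows, each an object with "slide": the shift along the tool's x, y, z in mm, a list of three; "roll": the turn about the tool's y in degrees; "grip": the closure, from 0 (fully open) to 1 (shut). In form: [{"slide": [x, y, z], "roll": roll, "grip": grip}, ...]. A call has 1 to 20 rows; each row is the pose to reach, as a shift and turn from the pose commanded when the call began, along the tool's axes at that moment; what a row does not reach only later rows make up. A row lasts 1/12 s, in which the tool goes at most 41.7 mm and 7.16 degrees, less where a joint would pass 70% of its speed; a pose out of reach is approached as far as the arm can. A call with a gripper value outside its range is refused whole. The fingers move at their own pace and stop on an object; the grip force is fixed at half the most. Time passes only in rows, so rows that repeat a pose let the fingers close. It gives the time, the measured TCP pose, the force and the opening at its end, in the units of the state.
- robot.get_obs(): the state, without advancing time (a new reading comes with each control period).
- snapshot(name): name is "scene" or "top" or "wrist"; returns the picture (480x640x3 uint8, red, green, blue); there is no depth.
- camera_info(name): a dict with "fx", "fy", "cx", "cy" (pixels), "cam_to_world" (4x4, takes a point from camera to world coordinates). Camera axes: x right, y down, z forward; pixel columns grow to the right and rows downward; lengths in m; the calibration is good to about 2 mm. A picture is of the moment at which its call begins: read the wrist's pose just before it. camera_info takes no time and is no camera call; for the wrist camera it gives the pose at the moment of the call.
- ticket.close_job(): hands the job in, once; it reports no verdict.
The state is a dict: "time": time; "joint_positions": joint angles; "qvel": joint speeds; "joint_torque": joint torques, N m; "tool_pos": TCP position; "ee_rot": TCP orientation; "wrist_force": force on the tool from outside, world axes, zero at the start; "wrist_torque": the same for the moment, N m; "width": finger opening in m.
Only numpy, scipy, OpenCV 4.12 (cv2) and the standard library are available. Lean on these libraries where they do the work, as an engineer would, in place of code of your own. Each camera call takes 0.05 s, during which the arm holds its last target.

TASK

Turn the potter's banding wheel by pushing its notched rim with the fingertips until the handle of the mug standing on it points straight along the stand's hand rest, at the front, and leave the wheel still like that. The mug's decoration is wet, so let the wheel carry it round: do not touch or lift the mug, and leave the squeeze bulb, the jar and the cup around the wheel where they stand.

Things in the scene. Friction and masses are not known exactly. Their poses are not given: they have to be found in the camera images.
- stand: Fixed dark steel stand of the banding wheel. Origin on the bench at the wheel's turning axis, z up. The hand rest is a low straight tongue along the stand's -x (its front), ending 235 mm from the axis in a pale wooden block 60 x 50 mm, at most 24 mm high. Round foot of radius 85 mm, 18 mm high; under the wheel only a column, at most 45 mm in radius.
- wheel (a joint): Turning angle of the wheel (rad), counter-clockwise seen from above positive, no end stop in reach. Stiff bearing: about 1.5 N at the rim turns it, and it stops almost at once when no longer pushed. The wheel is a flat aluminium disc, outer radius 150 mm, 20 mm thick, underside 60 mm and top 80 mm above the bench, with five equal notches in its rim.
- notch0 (a point): Middle of one rim notch, level with the wheel's top, 131 mm from the axis; at joint value 0 along the stand's +x, the other four every 72 degrees. A notch is open above, below and outwards, runs from radius 114 mm out, about 48 mm wide at its root, 75 mm at its mouth. Shut fingertips let down into it push the wheel round by its flank.
- mug: White flared mug with thin dark bands, 80 mm high, radius 30 mm at the foot and 40 mm at the rim, standing loose at the middle of the wheel (off the axis by at most 4 mm), turning with it. Origin at the centre of its underside, z up; the handle sticks out along its +y to 69 mm from its centre, between 17 and 69 mm above the wheel. Its angle on the wheel differs from start to start.
- mug_handle (a point): Middle of the mug's handle, 60 mm from the mug's centre along the mug's +y and 47 mm above its underside.
- slip_bulb: Bystander: terracotta-coloured rubber squeeze bulb with a nozzle on top, 66 mm wide, 85 mm high, standing loose on the bench beside the wheel, its centre at least 225 mm from the axis. Origin at the centre of its underside.
- glaze_jar: Bystander: white lidded jar with a paper label, 60 mm wide, 70 mm high, standing loose beside the wheel, its centre at least 225 mm from the axis. Origin at the centre of its underside.
- water_cup: Bystander: blue ceramic cup without a handle, 72 mm wide, 75 mm high, standing loose beside the wheel, its centre at least 225 mm from the axis. Origin at the centre of its underside.
Mind the look-alikes: they are no part of the job. Of the things like the mug, leave any that is yellow; of the rest the larger one is meant.

How it is judged:
By the outcome, as a careful person would: the job done as asked, in the order asked, and still so for the second after the job is handed in, with the robot touching nothing.
It also fails if it takes over 54 s, if anything falls off the work surface, if the arm or the gripper's body presses on something with over 40 N, if the wrist force passes 120 N, or if a joint passes its speed limit or range.

## Working session

There is one attempt and no reset: what is moved stays moved. The work goes in short steps, Python scripts to look and compute and a shell command to move; the robot and the scene stay as the last step left them, time stands still between calls to the robot, and variables do not carry over. Pictures are saved under pics/ and viewed, and the job is handed in when it is done.

```bash
ls; mkdir -p pics; python3 - <<'E'
from bench import robot, snapshot, camera_info
import cv2
o=robot.get_obs(); print({k:o[k] for k in ("time","tool_pos","ee_rot","wrist_force","width")})
for n in ("scene","top","wrist"):
    c=camera_info(n); print(n,c["fx"],c["cx"],c["cy"]); print(c["cam_to_world"])
    cv2.imwrite(f"pics/{n}0.png",snapshot(n)[:,:,::-1])
E
```

```text
pics
{'time': 0.0, 'tool_pos': array([ 0.19500335, -0.51363024,  0.17083268]), 'ee_rot': array([-1.57060154,  0.00211339, -1.20805023]), 'wrist_force': array([ 0.05649412, -0.53797368,  0.58702594]), 'width': 0.09385050564271691}
scene 477.51186016770913 318.6050638889162 240.59830913610298
[[ 0.22592986  0.71404169 -0.66264633  1.16976334]
 [ 0.97413734 -0.16803747  0.15106241 -0.11547034]
 [-0.00348456 -0.67963804 -0.73353936  0.81070833]
 [ 0.          0.          0.          1.        ]]
top 502.19589435460057 323.53062753126204 231.56682834080186
[[-0.02085626 -0.97725426  0.21104296  0.32572487]
 [-0.99977221  0.0194289  -0.00883487  0.03362391]
 [ 0.00453358 -0.21117914 -0.97743686  1.17238814]
 [ 0.          0.          0.          1.        ]]
wrist 396.50376865482576 326.608320191361 241.55664094362817
[[ 0.35534302 -0.90312328 -0.24103875  0.26387205]
 [-0.93473447 -0.34378776 -0.08989691 -0.48946011]
 [-0.00167818  0.25725147 -0.96634304  0.38384704]
 [ 0.          0.          0.          1.        ]]
```

View pics/scene0.png

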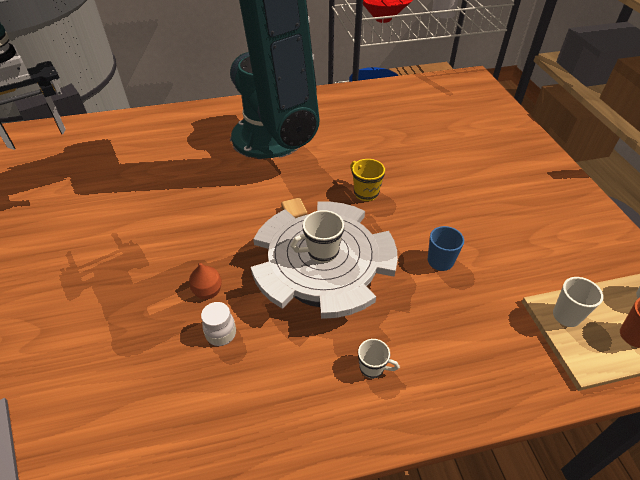

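View pics/top0.png

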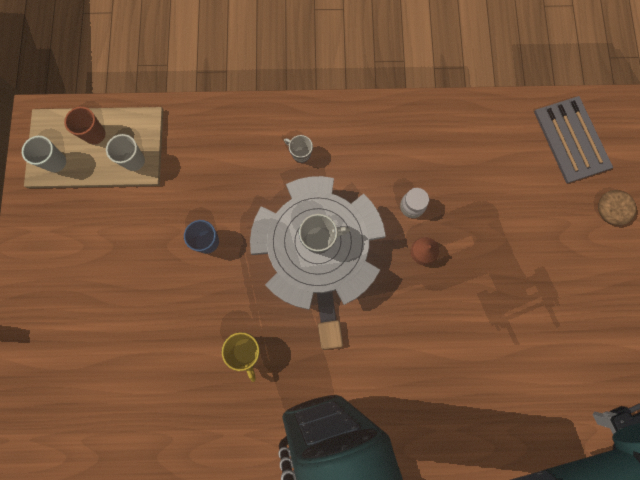

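View pics/wrist0.png

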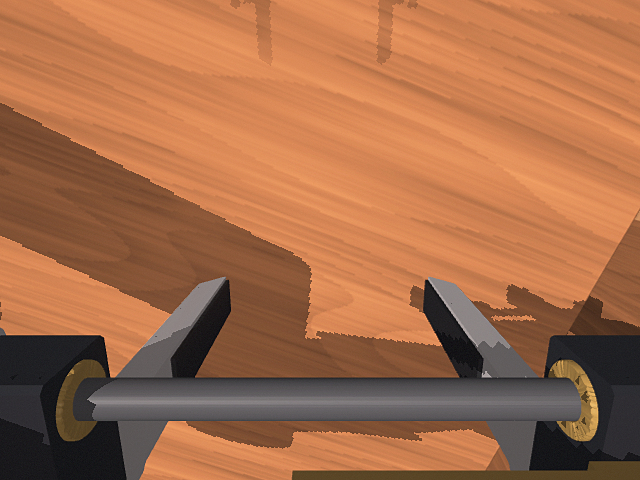

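Top view: the wheel is at about (318,242) and the hand-rest block at (330,335), toward the robot. Mug candidates:
- White banded mug on the wheel at (318,233), handle toward (345,230).
- Small white mug at (300,148).
- Yellow mug at (240,352).
- Cups on the board at (40,152) and (123,150).

The large white one on the wheel fits the description. I'll check it in a close crop.

```bash
python3 - <<'E'
import cv2,numpy as np
t=cv2.imread("pics/top0.png"); s=cv2.imread("pics/scene0.png")
a=cv2.resize(t[165:365,230:400],None,fx=3,fy=3,interpolation=cv2.INTER_CUBIC)[:600]
cv2.imwrite("pics/topcrop0.png",a)
cv2.imwrite("pics/scenecrop0.png",cv2.resize(s[185:325,240:410],None,fx=4,fy=4,interpolation=cv2.INTER_CUBIC))
E
```

```text
(no output)
```

View pics/topcrop0.png

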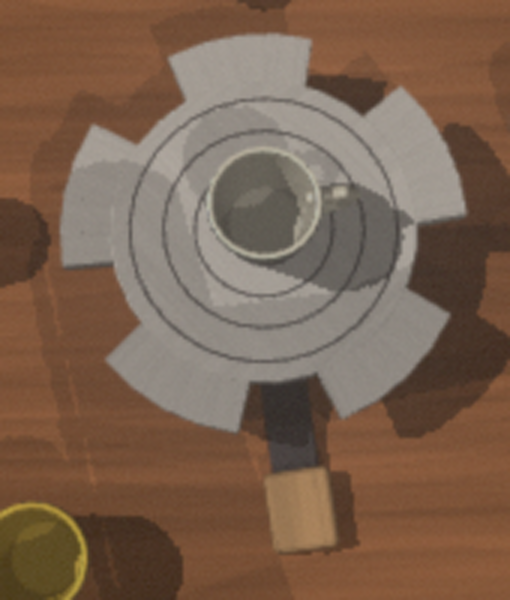

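View pics/scenecrop0.png

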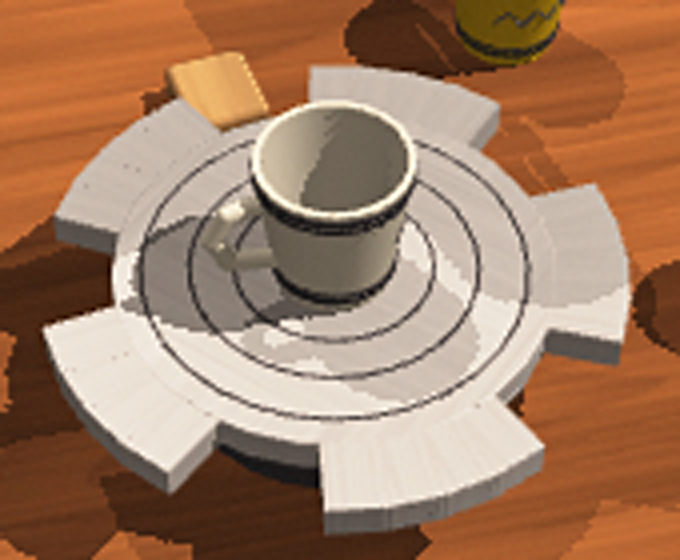

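```bash
cat > h.py <<'E'
import numpy as np,cv2
from bench import camera_info
from scipy.optimize import least_squares
def ray(n,uv,c=None):
    c=c or camera_info(n);T=np.array(c["cam_to_world"]);uv=np.atleast_2d(np.array(uv,float))
    d=np.c_[(uv[:,0]-c["cx"])/c["fx"],(uv[:,1]-c["cy"])/c["fy"],np.ones(len(uv))]@T[:3,:3].T
    return T[:3,3],d
def plane(n,uv,z,c=None):
    o,d=ray(n,uv,c); return o+d*((z-o[2])/d[:,2])[:,None]
def circ(P,r=None):
    m=P[:,:2].mean(0)
    if r: s=least_squares(lambda p:np.hypot(*(P[:,:2]-p).T)-r,m)
    else: s=least_squares(lambda p:np.hypot(*(P[:,:2]-p[:2]).T)-p[2],[*m,.1])
    return s.x,np.abs(s.fun).max()
def tri(u1,u2,n1="top",n2="scene"):
    A=[];b=[]
    for n,u in((n1,u1),(n2,u2)):
        o,d=ray(n,u);d=d[0]/np.linalg.norm(d[0]);M=np.eye(3)-np.outer(d,d);A.append(M);b.append(M@o)
    return np.linalg.lstsq(np.vstack(A),np.hstack(b),rcond=None)[0]
def ang(v): return np.degrees(np.arctan2(v[1],v[0]))
E
python3 - <<'E'
from h import *
T=lambda L:np.array(L)/3+[230,165]; S=lambda L:np.array(L)/4+[240,185]
c1=plane("top",T([(169,57),(311,40),(402,87),(466,213),(449,316),(341,417),(238,431),(107,357),(62,265),(93,125)]),.08)
print("top",*circ(c1,.15),*circ(c1))
c2=plane("scene",S([(310,67),(499,105),(597,184),(620,343),(543,447),(325,512),(168,473),(45,327),(55,217),(181,98)]),.08)
print("scene",*circ(c2,.15))
ax=(circ(c1,.15)[0]+circ(c2,.15)[0])/2;print("axis",ax)
for P in(c1,c2):
  c=circ(P,.15)[0]; a=np.array([ang(p[:2]-c) for p in P]);print(np.round(a))
blk=plane("top",T([(265,475),(326,467),(336,547),(275,551)]),.022).mean(0);print("block",blk,np.hypot(*(blk[:2]-ax)),ang(blk[:2]-ax))
rt=plane("top",T([(265,203)]),.16)[0];rs=plane("scene",S([(333,163)]),.16)[0];print("rim",rt,rs)
h=tri(T([(344,190)]),S([(222,218)]));print("handle top outer",h, ang(h[:2]-rt[:2]))
for z in(.14,.145,.15):
  h=plane("top",T([(340,191)]),z)[0];h2=plane("scene",S([(225,215)]),z)[0];print(z,h,ang(h[:2]-rt[:2]),h2,ang(h2[:2]-rs[:2]))
for n,u in(("bulb",(425,251)),("jar",(414,203)),("cup",(201,236)),("small",(300,148)),("yellow",(240,352))):
  p=plane("top",[u],.06)[0];print(n,p,np.hypot(*(p[:2]-ax)),ang(p[:2]-ax))
E
```

```text
top [0.5408845  0.03646775] 0.0013815421038773645 [0.54088396 0.03646787 0.14990316] 0.0012851291327647951
scene [0.54132238 0.03819811] 0.0011380790832158927
axis [0.54110344 0.03733293]
[  28.  -15.  -45.  -87. -117. -159.  172.  129.  100.   57.]
[ 172.  129.   99.   57.   27.  -15.  -44.  -87. -116. -159.]
block [0.33657314 0.01329522 0.022     ] 0.20593799225205633 -173.29698208542683
rim [0.54220829 0.03523312 0.16      ] [0.54626188 0.03592996 0.16      ]
handle top outer [ 0.55397191 -0.02026602  0.14329656] -78.03267936223774
0.14 [ 0.5540515  -0.01753897  0.14      ] -77.35114220570284 [ 0.54931443 -0.01808016  0.14      ] -86.76518751449122
0.145 [ 0.55294569 -0.01729118  0.145     ] -78.44636870980085 [ 0.55393976 -0.01880618  0.145     ] -82.01517495692234
0.15 [ 0.55183987 -0.01704339  0.15      ] -79.56072460684351 [ 0.55856508 -0.01953221  0.15      ] -77.4925758659693
bulb [ 0.51665522 -0.20370884  0.06      ] 0.24227846281077803 -95.79155087451115
jar [ 0.62887392 -0.18553838  0.06      ] 0.2395313718083322 -68.50464361760328
cup [0.56116375 0.30056647 0.06      ] 0.26399680513843643 85.64206797252672
small [0.76788849 0.07466908 0.06      ] 0.22983787457842378 9.348875965407101
yellow [0.30426669 0.20890709 0.06      ] 0.29245399207815465 144.0789015796286
```

Wheel axis is at (0.541, 0.037). The rest points at −173.4° and the handle at about −79°, so the wheel must turn about −95° (clockwise). I'll use the notch at −30°, let the shut fingers into it and keep tool x tangential. First I move over it at the present height while closing the fingers.

```bash
python3 -m creep '[{"slide":[-14,0,30],"roll":-6.4,"grip":1},{"slide":[-29,0,60],"roll":-12.9,"grip":1},{"slide":[-43,0,90],"roll":-19.3,"grip":1},{"slide":[-58,0,121],"roll":-25.8,"grip":1},{"slide":[-72,0,151],"roll":-32.2,"grip":1},{"slide":[-87,0,181],"roll":-38.7,"grip":1},{"slide":[-101,0,211],"roll":-45.1,"grip":1},{"slide":[-116,0,241],"roll":-51.6,"grip":1},{"slide":[-130,0,271],"roll":-58,"grip":1},{"slide":[-145,0,302],"roll":-64.5,"grip":1},{"slide":[-159,0,332],"roll":-71,"grip":1},{"slide":[-173,0,362],"roll":-77.4,"grip":1},{"slide":[-188,0,392],"roll":-84,"grip":1},{"slide":[-202,0,422],"roll":-90.3,"grip":1},{"slide":[-217,0,452],"roll":-96.8,"grip":1},{"slide":[-231,0,482],"roll":-103,"grip":1},{"slide":[-246,0,512],"roll":-109.6,"grip":1},{"slide":[-260,0,543],"roll":-116,"grip":1},{"slide":[-275,0,573],"roll":-122.5,"grip":1},{"slide":[-289,0,603],"roll":-129,"grip":1}]'
python3 -m creep '[{"slide":[0,0,0],"roll":0,"grip":1},{"slide":[0,0,0],"roll":0,"grip":1},{"slide":[0,0,0],"roll":0,"grip":1}]'
python3 - <<'E'
from bench import robot,snapshot
import cv2
o=robot.get_obs();print(o["time"],o["tool_pos"],o["ee_rot"],o["width"],o["joint_positions"])
for n in("scene","wrist","top"):cv2.imwrite(f"pics/{n}1.png",snapshot(n)[:,:,::-1])
E
```

```text
time: 1.82
tool_pos: [0.6571, -0.0284, 0.1714]
ee_rot: [-1.57, 0.0, 1.049]
wrist_force: [0.2, -1.6, -0.9]
width: 0.0005
time: 2.07
tool_pos: [0.6558, -0.0305, 0.1714]
ee_rot: [-1.57, 0.001, 1.042]
wrist_force: [-0.7, -0.3, 0.4]
width: 0.0006
2.0667 [ 0.65579843 -0.03047374  0.17137929] [-1.56978971e+00  1.29438808e-03  1.04230979e+00] 0.0005561686428345661 [-1.32282733e-01  3.29459131e-01  1.08556031e+00 -8.15699017e-04
  1.72800133e+00 -1.17471900e+00]
```

View pics/scene1.png

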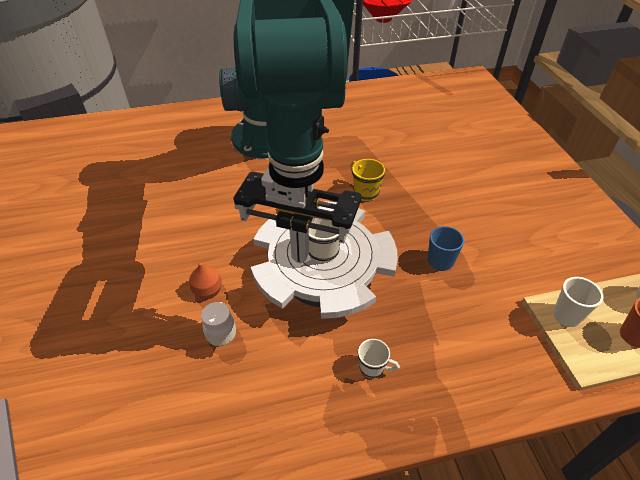

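View pics/wrist1.png

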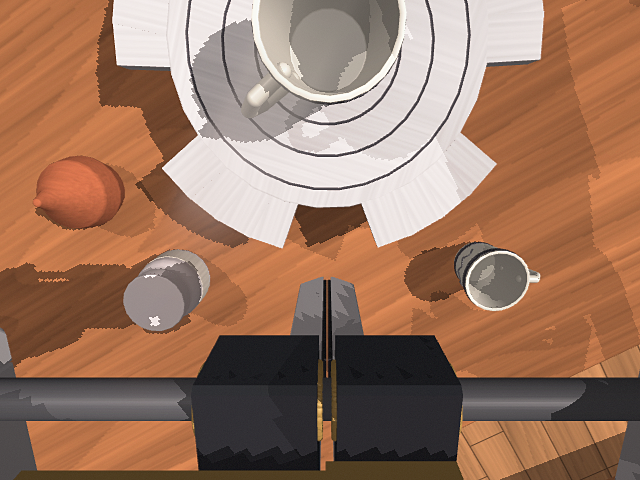

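View pics/top1.png

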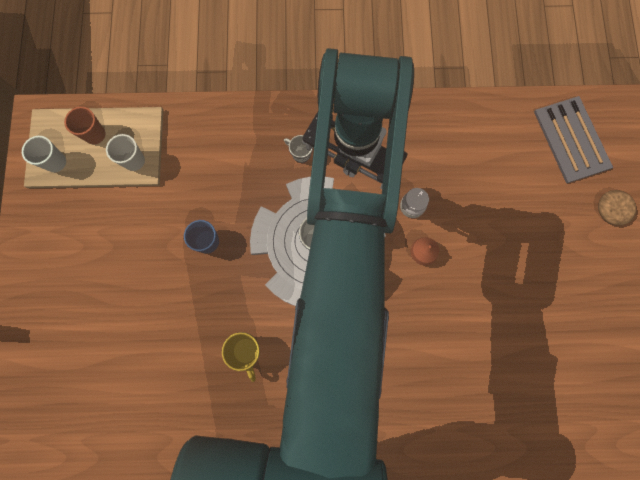

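Fingers are shut above the −30° notch: tips at wrist pixel (327,285), notch at (328,225), nothing in the way. The handle bar is visible from (285,68) to (255,105).

```bash
python3 - <<'E'
from h import *
p=plane("wrist",[(298,245-0),(362,245),(285,247),(379,247),(364,205),(301,205)],.08);print(p)
m=p[2:4].mean(0)[:2];r=p[4:6].mean(0)[:2]
for q in(m,r):print(q,ang(q-[.5411,.0373]),np.hypot(*(q-[.5411,.0373])))
for z in(.149,.145):
  h=plane("wrist",[(286,69),(257,98)],z);print(z,h,[ang(x[:2]-[.5422,.0355]) for x in h],ang((h[1]-h[0])[:2]))
b=plane("wrist",[(247,112)],.127);print(b,ang(b[0,:2]-[.5422,.0355]))
E
```

```text
[[ 0.65129202 -0.05783651  0.08      ]
 [ 0.67707993 -0.01371019  0.08      ]
 [ 0.64746227 -0.06767751  0.08      ]
 [ 0.6853885  -0.00278021  0.08      ]
 [ 0.64964351  0.0032784   0.08      ]
 [ 0.62491903 -0.03901809  0.08      ]]
[ 0.66642539 -0.03522886] -30.0590135298038 0.14479947324925665
[ 0.63728127 -0.01786984] -29.838701904254933 0.11088078542391584
0.149 [[ 0.54803409  0.00309004  0.149     ]
 [ 0.55265619 -0.01897704  0.149     ]] [np.float64(-79.79551204685885), np.float64(-79.13492369871425)] -78.17003679358318
0.145 [[ 0.54731626  0.00306505  0.145     ]
 [ 0.5520166  -0.01937557  0.145     ]] [np.float64(-81.03607032810612), np.float64(-79.85773186565466)] -78.17003679358325
[[ 0.55289545 -0.0309817   0.127     ]] -80.86067217998475
```

```bash
python3 -m creep '[{"slide":[0,15,0],"roll":0,"grip":1},{"slide":[0,35,0],"roll":0,"grip":1},{"slide":[0,55,0],"roll":0,"grip":1},{"slide":[0,75,0],"roll":0,"grip":1},{"slide":[0,90,0],"roll":0,"grip":1},{"slide":[0,100,0],"roll":0,"grip":1},{"slide":[0,105,0],"roll":0,"grip":1},{"slide":[0,105,0],"roll":0,"grip":1},{"slide":[0,105,0],"roll":0,"grip":1}]'
python3 - <<'E'
from bench import robot,snapshot
import cv2
cv2.imwrite("pics/wrist2.png",snapshot("wrist")[:,:,::-1])
cv2.imwrite("pics/scene2.png",cv2.resize(snapshot("scene")[150:350,180:450,::-1],None,fx=2.5,fy=2.5))
E
```

```text
time: 2.97
tool_pos: [0.6567, -0.0305, 0.0679]
ee_rot: [-1.572, -0.0, 1.043]
wrist_force: [-0.2, 0.7, -0.1]
width: 0.0007
```

View pics/wrist2.png

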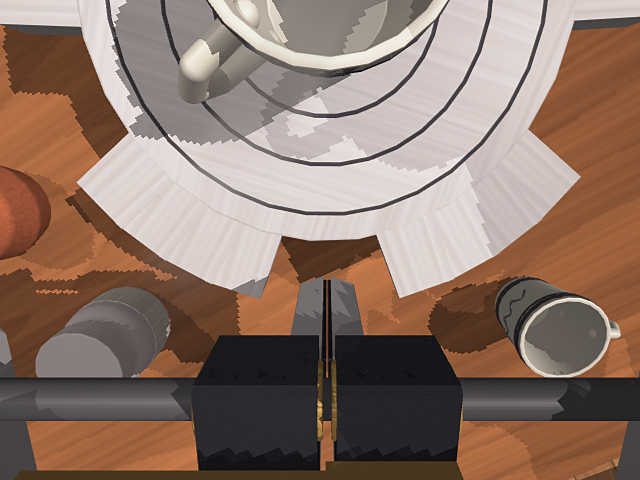

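View pics/scene2.png

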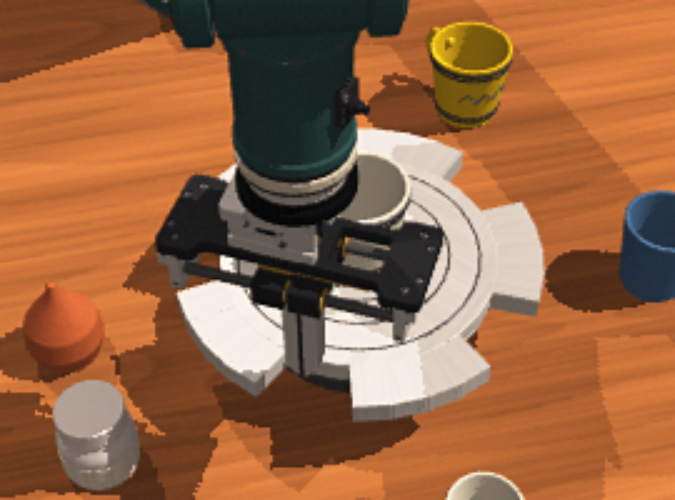

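```bash
python3 - <<'E'
# rows for the arc, from the present pose
import numpy as np
from bench import robot
o=robot.get_obs();p=o["tool_pos"];yaw=o["ee_rot"][2];print(p,np.degrees(yaw))
ax=np.array([.5411,.0373]);d=p[:2]-ax;r=np.hypot(*d);a0=np.arctan2(d[1],d[0]);print(r,np.degrees(a0))
x=np.array([np.cos(yaw),np.sin(yaw)]);z=np.array([-np.sin(yaw),np.cos(yaw)])
for k in range(3,106,3):
    a=a0-np.radians(k);q=ax+.133*np.array([np.cos(a),np.sin(a)])-p[:2];print(k,round(1e3*q@x),round(1e3*q@z))
E
```

```text
[ 0.65733012 -0.0303326   0.06875321] 59.771023698127614
0.13447531234876844 -30.194496236949846
3 -7 2
6 -14 2
9 -21 3
12 -28 4
15 -34 6
18 -41 8
21 -48 10
24 -54 13
27 -60 16
30 -67 19
33 -72 23
36 -78 27
39 -84 31
42 -89 36
45 -94 40
48 -99 45
51 -103 51
54 -108 56
57 -112 62
60 -115 68
63 -119 74
66 -122 80
69 -124 87
72 -127 93
75 -129 100
78 -130 107
81 -131 114
84 -132 120
87 -133 127
90 -133 134
93 -133 141
96 -132 148
99 -131 155
102 -130 162
105 -129 169
```

```bash
python3 -m creep '[{"slide":[-7,2,2],"roll":3,"grip":1},{"slide":[-14,2,2],"roll":6,"grip":1},{"slide":[-21,2,3],"roll":9,"grip":1},{"slide":[-28,2,4],"roll":12,"grip":1},{"slide":[-34,2,6],"roll":15,"grip":1},{"slide":[-41,2,8],"roll":18,"grip":1},{"slide":[-48,2,10],"roll":21,"grip":1},{"slide":[-54,2,13],"roll":24,"grip":1},{"slide":[-60,2,16],"roll":27,"grip":1},{"slide":[-67,2,19],"roll":30,"grip":1},{"slide":[-72,2,23],"roll":33,"grip":1},{"slide":[-78,2,27],"roll":36,"grip":1},{"slide":[-84,2,31],"roll":39,"grip":1},{"slide":[-89,2,36],"roll":42,"grip":1},{"slide":[-94,2,40],"roll":45,"grip":1},{"slide":[-99,2,45],"roll":48,"grip":1},{"slide":[-103,2,51],"roll":51,"grip":1},{"slide":[-108,2,56],"roll":54,"grip":1},{"slide":[-112,2,62],"roll":57,"grip":1},{"slide":[-115,2,68],"roll":60,"grip":1}]'
python3 - <<'E'
from bench import robot,snapshot
import cv2
o=robot.get_obs();print(o["wrist_force"])
cv2.imwrite("pics/wrist3.png",snapshot("wrist")[:,:,::-1])
cv2.imwrite("pics/top3.png",cv2.resize(snapshot("top")[150:350,200:460,::-1],None,fx=3,fy=3))
import numpy as np
o=robot.get_obs();p=o["tool_pos"];yaw=o["ee_rot"][2];print(p,np.degrees(yaw))
ax=np.array([.5411,.0373]);d=p[:2]-ax;r=np.hypot(*d);a0=np.arctan2(d[1],d[0]);print(r,np.degrees(a0))
x=np.array([np.cos(yaw),np.sin(yaw)]);z=np.array([-np.sin(yaw),np.cos(yaw)])
for k in range(3,49,3):
    a=a0-np.radians(k);q=ax+.133*np.array([np.cos(a),np.sin(a)])-p[:2];print(k,round(1e3*q@x),round(1e3*q@z))
E
```

```text
time: 4.73
tool_pos: [0.5403, -0.0956, 0.0665]
ee_rot: [-1.572, -0.003, -0.006]
wrist_force: [-0.4, 0.0, -0.8]
width: 0.0002
[-0.35483531  0.03472653 -0.79486464]
[ 0.54001712 -0.09538241  0.06651533] -0.2162869705269822
0.132686831194987 -90.46760803723951
3 -7 0
6 -14 0
9 -21 1
12 -28 3
15 -34 4
18 -41 6
21 -48 9
24 -54 11
27 -60 14
30 -66 18
33 -72 21
36 -78 25
39 -84 30
42 -89 34
45 -94 39
48 -99 44
```

View pics/wrist3.png

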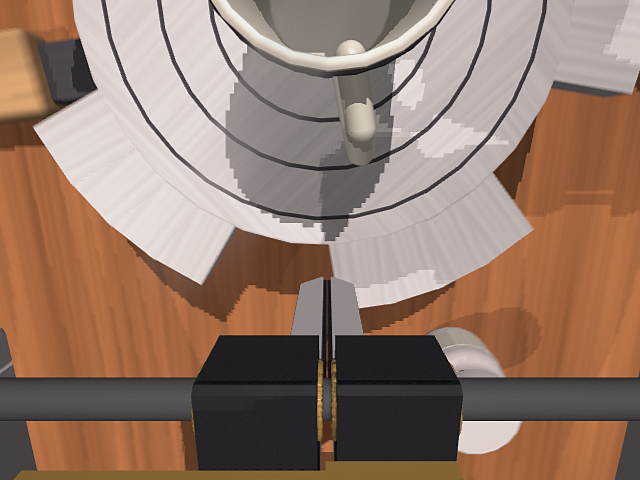

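View pics/top3.png

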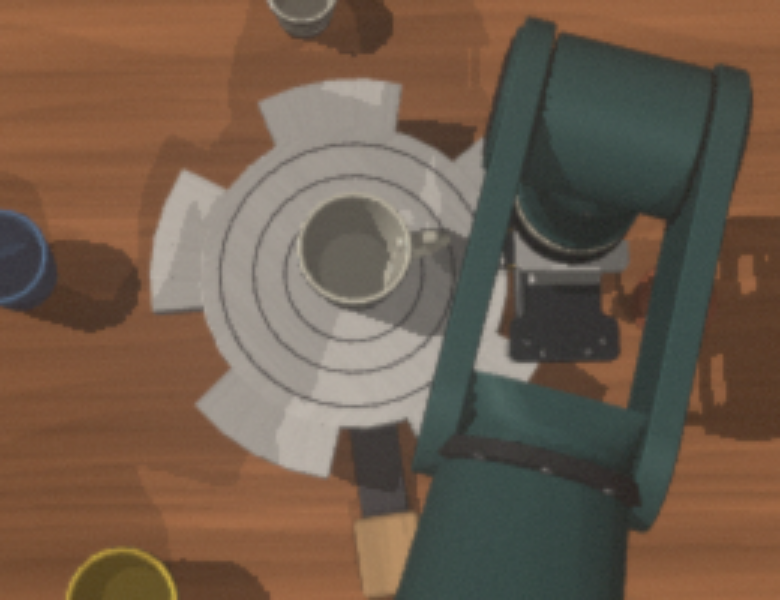

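The wheel did not turn: the lobes and handle are where they were, yet the fingers are now at −90°. I need to find out how they got past the lobe before moving again.

```bash
python3 - <<'E'
from h import *
from bench import robot,snapshot
o=robot.get_obs();p=o["tool_pos"];print(o["time"],p)
def proj(n,P):
    c=camera_info(n);T=np.array(c["cam_to_world"]);q=T[:3,:3].T@(np.array(P)-T[:3,3]);return [round(float(v)) for v in (c["fx"]*q[0]/q[2]+c["cx"],c["fy"]*q[1]/q[2]+c["cy"])]
for n in("wrist","scene"):
    print(n,"tcp",proj(n,p),"15 up",proj(n,p+[0,0,.015]),"60 up",proj(n,p+[0,0,.06]))
w=plane("wrist",[(330,244),(360,306),(236,228),(203,285),(36,127),(103,92),(532,230),(494,173)],.08)
print([(round(ang(q[:2]-[.5411,.0373]),1),round(np.hypot(*(q[:2]-[.5411,.0373])),4)) for q in w])
s=snapshot("scene")[:,:,::-1];cv2.imwrite("pics/scene3.png",cv2.resize(s[170:330,210:410],None,fx=3.7,fy=3.7,interpolation=cv2.INTER_CUBIC))
E
```

```text
4.8333 [ 0.54001712 -0.09538241  0.06651533]
wrist tcp [328, 269] 15 up [329, 278] 60 up [329, 315]
scene tcp [259, 267] 15 up [259, 262] 60 up [256, 247]
[(np.float64(-90.2), np.float64(0.1144)), (np.float64(-83.9), np.float64(0.1503)), (np.float64(-114.8), np.float64(0.1164)), (np.float64(-116.5), np.float64(0.153)), (np.float64(-158.7), np.float64(0.1525)), (np.float64(-159.8), np.float64(0.1145)), (np.float64(-45.9), np.float64(0.1495)), (np.float64(-43.8), np.float64(0.1127))]
```

View pics/scene3.png

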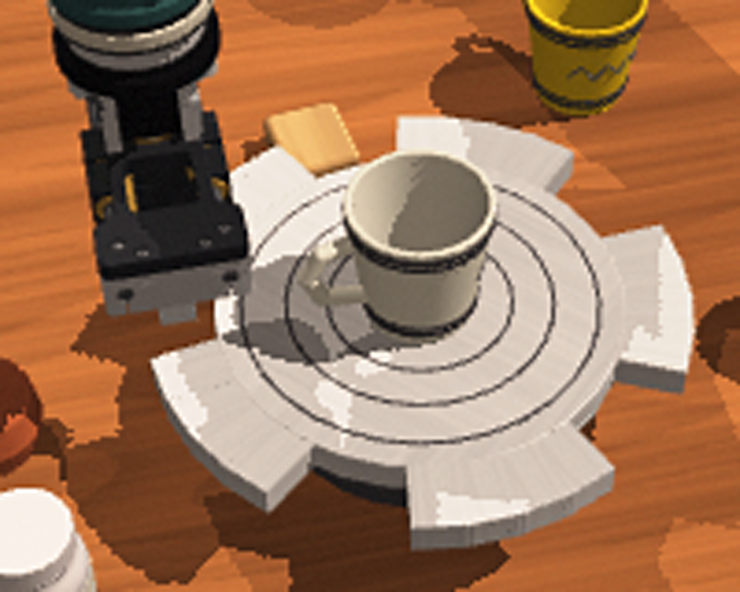

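```bash
python3 - <<'E'
from h import *
def proj(n,P):
    c=camera_info(n);T=np.array(c["cam_to_world"]);q=T[:3,:3].T@(np.array(P)-T[:3,3]);return [round(float(v),1) for v in (c["fx"]*q[0]/q[2]+c["cx"],c["fy"]*q[1]/q[2]+c["cy"])]
for P in([.6558,-.0305,.1714],[.657,-.0303,.0685]):
  for u in(0,.01,.02,.03,.04):print(u,proj("scene",np.array(P)+[0,0,u]))
print("finger0 start",proj("scene",[.195,-.5136,.171]))
s=cv2.imread("pics/scene1.png")
a=cv2.resize(s[170:310,230:390],None,fx=4,fy=4,interpolation=cv2.INTER_CUBIC)
b=cv2.resize(cv2.imread("pics/scene2.png")[150:480,150:450],None,fx=1.5,fy=1.5)
cv2.imwrite("pics/s1c.png",a)
E
```

```text
0 [300.5, 271.5]
0.01 [300.4, 267.8]
0.02 [300.2, 264.0]
0.03 [300.0, 260.2]
0.04 [299.8, 256.3]
0 [302.5, 306.6]
0.01 [302.3, 303.5]
0.02 [302.2, 300.3]
0.03 [302.0, 297.1]
0.04 [301.9, 293.9]
finger0 start [44.4, 152.6]
```

View pics/s1c.png

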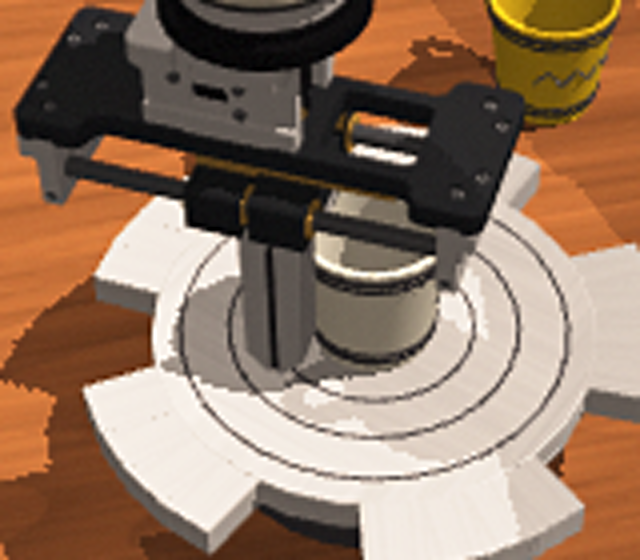

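The tip seen in the scene camera is about 22 mm higher than the reported TCP height. It was really at z ≈ 0.09 and passed over the rim, touching nothing. I'll allow for this: reported z ≈ 0.045 for tips at about 0.067. The gripper body will then be near rim height, so I keep it tangential. Next I go back along the arc to the −30° notch.

```bash
cat > arc.py <<'E'
import sys,numpy as np
from bench import robot
o=robot.get_obs();p=o["tool_pos"];yaw=o["ee_rot"][2];print(o["time"],p,"yaw",np.degrees(yaw),o["wrist_force"])
ax=np.array([.5411,.0373]);d=p[:2]-ax;r=np.hypot(*d);a0=np.degrees(np.arctan2(d[1],d[0]));print("r",r,"ang",a0)
x=np.array([np.cos(yaw),np.sin(yaw)]);z=np.array([-np.sin(yaw),np.cos(yaw)])
a,b,s,R=map(float,sys.argv[1:5])
for k in np.arange(a,b+s/2,s):
    t=np.radians(k);q=ax+R*np.array([np.cos(t),np.sin(t)])-p[:2];print("%.1f: x %.0f z %.0f roll %.1f"%(k,1e3*q@x,1e3*q@z,np.degrees(yaw)-(k+90)))
E
python3 arc.py -86 -30 4 .135
```

```text
4.8833 [ 0.54041788 -0.09540797  0.0663275 ] yaw -0.14860474468750845 [-0.19095693 -0.5668166   0.99543681]
r 0.1327097180592309 ang -90.29449734385109
-86.0: x 10 z -2 roll -4.1
-82.0: x 19 z -1 roll -8.1
-78.0: x 29 z 1 roll -12.1
-74.0: x 38 z 3 roll -16.1
-70.0: x 47 z 6 roll -20.1
-66.0: x 56 z 10 roll -24.1
-62.0: x 64 z 14 roll -28.1
-58.0: x 72 z 18 roll -32.1
-54.0: x 80 z 24 roll -36.1
-50.0: x 87 z 30 roll -40.1
-46.0: x 94 z 36 roll -44.1
-42.0: x 101 z 43 roll -48.1
-38.0: x 107 z 50 roll -52.1
-34.0: x 112 z 58 roll -56.1
-30.0: x 117 z 66 roll -60.1
```

```bash
python3 -m creep '[{"slide":[0,-10,-2],"roll":0,"grip":1},{"slide":[10,-15,-2],"roll":-4,"grip":1},{"slide":[19,-15,-1],"roll":-8,"grip":1},{"slide":[29,-15,1],"roll":-12,"grip":1},{"slide":[38,-15,3],"roll":-16,"grip":1},{"slide":[47,-15,6],"roll":-20,"grip":1},{"slide":[56,-15,10],"roll":-24,"grip":1},{"slide":[64,-15,14],"roll":-28,"grip":1},{"slide":[72,-15,18],"roll":-32,"grip":1},{"slide":[80,-15,24],"roll":-36,"grip":1},{"slide":[87,-15,30],"roll":-40,"grip":1},{"slide":[94,-15,36],"roll":-44,"grip":1},{"slide":[101,-15,43],"roll":-48,"grip":1},{"slide":[107,-15,50],"roll":-52,"grip":1},{"slide":[112,-15,58],"roll":-56,"grip":1},{"slide":[117,-15,66],"roll":-60,"grip":1},{"slide":[117,-15,66],"roll":-60,"grip":1},{"slide":[117,-15,66],"roll":-60,"grip":1}]'
python3 arc.py -30 -27 4 .135
```

```text
time: 6.38
tool_pos: [0.6577, -0.0296, 0.0807]
ee_rot: [-1.572, -0.0, 1.043]
wrist_force: [-0.7, 0.4, -0.1]
width: 0.0001
6.3833 [ 0.6577051  -0.02955864  0.08065517] yaw 59.76404910699574 [-0.71939759  0.35165541 -0.13020349]
r 0.13441289455803826 ang -29.828951616933548
-30.0: x -0 z -1 roll -0.2
-26.0: x 9 z -0 roll -4.2
```

```bash
python3 -m creep '[{"slide":[0,8,0],"roll":0,"grip":1},{"slide":[0,16,0],"roll":0,"grip":1},{"slide":[0,24,0],"roll":0,"grip":1},{"slide":[0,30,0],"roll":0,"grip":1},{"slide":[0,36,0],"roll":0,"grip":1},{"slide":[0,36,0],"roll":0,"grip":1},{"slide":[0,36,0],"roll":0,"grip":1}]'
python3 - <<'E'
from bench import robot,snapshot
import cv2
s=snapshot("scene")[:,:,::-1];cv2.imwrite("pics/scene4.png",cv2.resize(s[170:330,210:410],None,fx=3.7,fy=3.7,interpolation=cv2.INTER_CUBIC))
E
python3 arc.py -90 -32 3 .135
```

```text
time: 6.97
tool_pos: [0.6564, -0.0297, 0.0431]
ee_rot: [-1.569, 0.001, 1.043]
wrist_force: [-0.2, 0.5, 0.7]
width: 0.0007
7.0167 [ 0.65693514 -0.02972285  0.04386353] yaw 59.7771013165238 [0.51181073 0.46466163 0.69529838]
r 0.13382765688759837 ang -30.053908827934237
-90.0: x -117 z 66 roll 59.8
-87.0: x -113 z 60 roll 56.8
-84.0: x -109 z 54 roll 53.8
-81.0: x -105 z 48 roll 50.8
-78.0: x -100 z 43 roll 47.8
-75.0: x -95 z 38 roll 44.8
-72.0: x -90 z 33 roll 41.8
-69.0: x -85 z 29 roll 38.8
-66.0: x -79 z 24 roll 35.8
-63.0: x -73 z 20 roll 32.8
-60.0: x -67 z 17 roll 29.8
-57.0: x -61 z 13 roll 26.8
-54.0: x -55 z 10 roll 23.8
-51.0: x -48 z 8 roll 20.8
-48.0: x -42 z 5 roll 17.8
-45.0: x -35 z 3 roll 14.8
-42.0: x -28 z 2 roll 11.8
-39.0: x -21 z 0 roll 8.8
-36.0: x -14 z -0 roll 5.8
-33.0: x -7 z -1 roll 2.8
```

View pics/scene4.png

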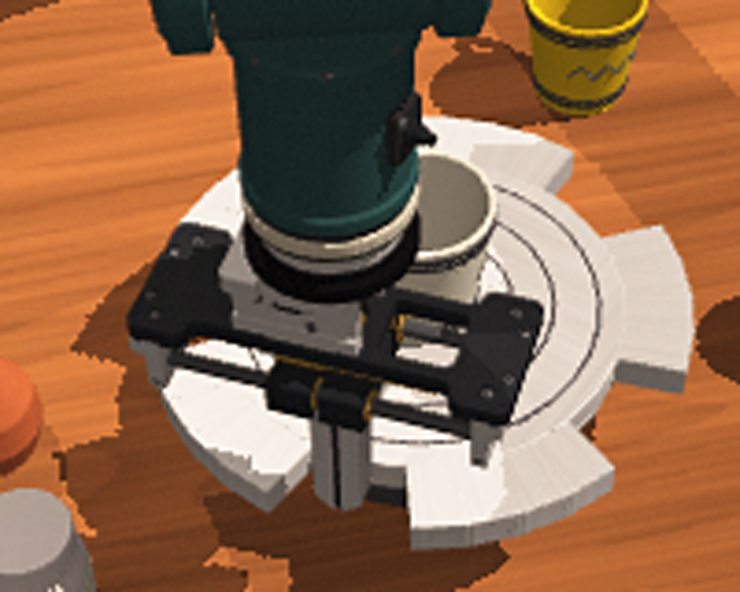

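The tips are now down in the notch at about z 0.066 (crop pixel (338,508), where they should be). I make a short push first, then check.

```bash
python3 -m creep '[{"slide":[-7,0,-1],"roll":3,"grip":1},{"slide":[-14,0,0],"roll":6,"grip":1},{"slide":[-21,0,0],"roll":9,"grip":1},{"slide":[-28,0,2],"roll":12,"grip":1},{"slide":[-35,0,3],"roll":15,"grip":1},{"slide":[-42,0,5],"roll":18,"grip":1},{"slide":[-48,0,8],"roll":21,"grip":1},{"slide":[-55,0,10],"roll":24,"grip":1}]'
python3 - <<'E'
from bench import robot,snapshot
import cv2
cv2.imwrite("pics/wrist5.png",snapshot("wrist")[:,:,::-1])
E
python3 arc.py -111 -57 3 .135
```

```text
time: 7.68
tool_pos: [0.622, -0.0718, 0.0454]
ee_rot: [-1.573, -0.004, 0.622]
wrist_force: [1.3, 1.5, 0.3]
width: 0.0003
7.7333 [ 0.62070229 -0.07300738  0.04533399] yaw 35.51909422328935 [-0.93976591 -0.0876248   0.55585242]
r 0.13603029647486442 ang -54.184252978107544
-111.0: x -113 z 62 roll 56.5
-108.0: x -109 z 56 roll 53.5
-105.0: x -105 z 50 roll 50.5
-102.0: x -100 z 45 roll 47.5
-99.0: x -95 z 40 roll 44.5
-96.0: x -90 z 35 roll 41.5
-93.0: x -85 z 30 roll 38.5
-90.0: x -79 z 26 roll 35.5
-87.0: x -73 z 22 roll 32.5
-84.0: x -67 z 19 roll 29.5
-81.0: x -61 z 15 roll 26.5
-78.0: x -55 z 12 roll 23.5
-75.0: x -48 z 10 roll 20.5
-72.0: x -41 z 7 roll 17.5
-69.0: x -35 z 5 roll 14.5
-66.0: x -28 z 4 roll 11.5
-63.0: x -21 z 3 roll 8.5
-60.0: x -14 z 2 roll 5.5
-57.0: x -7 z 1 roll 2.5
```

View pics/wrist5.png

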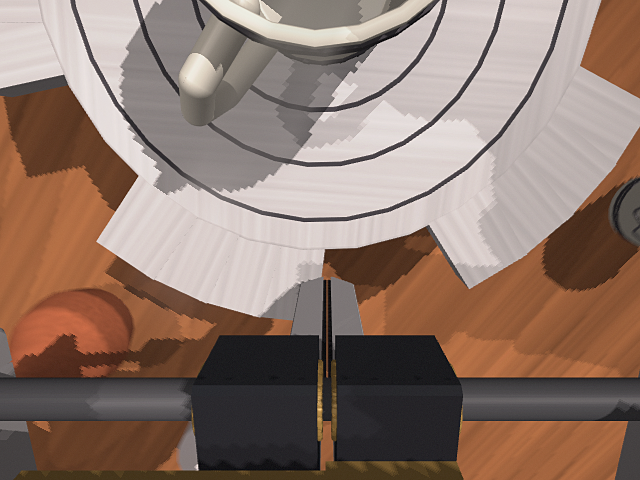

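The wheel is turning with the mug on it, the flank is against the fingers, and the mug is clear of the gripper. I continue along the arc.

```bash
python3 -m creep '[{"slide":[-7,0,1],"roll":3,"grip":1},{"slide":[-14,0,2],"roll":5.5,"grip":1},{"slide":[-21,0,3],"roll":8.5,"grip":1},{"slide":[-28,0,4],"roll":11.5,"grip":1},{"slide":[-35,0,5],"roll":14.5,"grip":1},{"slide":[-41,0,7],"roll":17.5,"grip":1},{"slide":[-48,0,10],"roll":20.5,"grip":1},{"slide":[-55,0,12],"roll":23.5,"grip":1},{"slide":[-61,0,15],"roll":26.5,"grip":1},{"slide":[-67,0,19],"roll":29.5,"grip":1},{"slide":[-73,0,22],"roll":32.5,"grip":1},{"slide":[-79,0,26],"roll":35.5,"grip":1},{"slide":[-85,0,30],"roll":38.5,"grip":1},{"slide":[-90,0,35],"roll":41.5,"grip":1},{"slide":[-95,0,40],"roll":44.5,"grip":1},{"slide":[-100,0,45],"roll":47.5,"grip":1},{"slide":[-105,0,50],"roll":50.5,"grip":1},{"slide":[-109,0,56],"roll":53.5,"grip":1},{"slide":[-113,0,62],"roll":56.5,"grip":1}]'
python3 - <<'E'
from bench import robot,snapshot
import cv2
cv2.imwrite("pics/wrist6.png",snapshot("wrist")[:,:,::-1])
t=snapshot("top")[:,:,::-1];cv2.imwrite("pics/top6.png",t);cv2.imwrite("pics/top6c.png",cv2.resize(t[165:365,230:400],None,fx=3,fy=3,interpolation=cv2.INTER_CUBIC))
E
python3 arc.py -135 -112 2 .135
```

```text
time: 9.32
tool_pos: [0.4946, -0.0891, 0.0461]
ee_rot: [-1.572, -0.006, -0.363]
wrist_force: [0.9, -1.9, 2.8]
width: 0.0006
9.4167 [ 0.49319436 -0.08844448  0.04604784] yaw -20.654040794278732 [-0.95600221 -0.61248182  6.09610051]
r 0.13456085465935297 ang -110.85564346699522
-135.0: x -55 z 12 roll 24.3
-133.0: x -51 z 10 roll 22.3
-131.0: x -46 z 8 roll 20.3
-129.0: x -42 z 6 roll 18.3
-127.0: x -38 z 5 roll 16.3
-125.0: x -33 z 4 roll 14.3
-123.0: x -28 z 3 roll 12.3
-121.0: x -24 z 2 roll 10.3
-119.0: x -19 z 1 roll 8.3
-117.0: x -14 z 0 roll 6.3
-115.0: x -10 z -0 roll 4.3
-113.0: x -5 z -0 roll 2.3
```

View pics/wrist6.png

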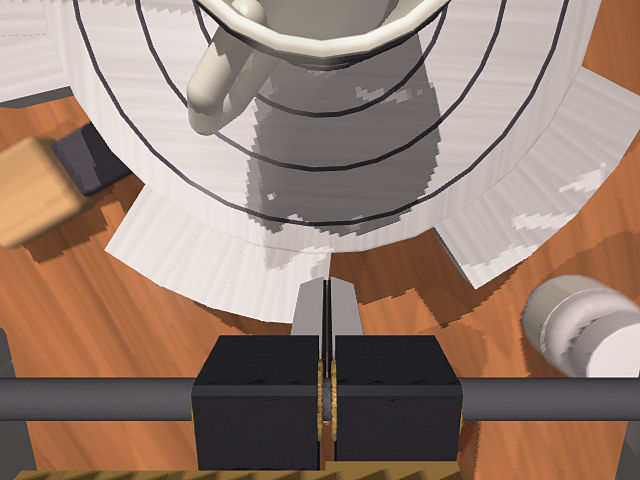

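View pics/top6c.png

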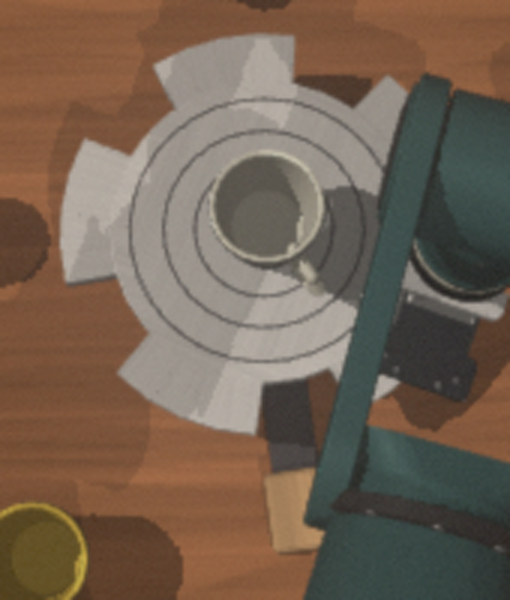

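```bash
python3 - <<'E'
from h import *
from bench import robot
T=lambda L:np.array(L)/3+[230,165]
ax=np.array([.5409,.0365])
P=plane("top",T([(154,66),(294,38),(86,139),(65,281),(118,373),(257,433)]),.08)
print([(round(ang(p[:2]-ax),1),round(np.hypot(*(p[:2]-ax)),4)) for p in P])
rim=plane("top",T([(268,207)]),.16)[0]
h=plane("top",T([(317,287)]),.149)[0];print(rim,h,ang(h[:2]-rim[:2]))
h=plane("top",T([(304,263)]),.149)[0];print(h,ang(h[:2]-rim[:2]))
# wrist: bar
w=plane("wrist",[(243,12),(203,95)],.149);print(w,ang((w[1]-w[0])[:2]),[ang(q[:2]-rim[:2]) for q in w])
print(robot.get_obs()["wrist_force"],robot.get_obs()["time"])
E
```

```text
[(np.float64(32.7), np.float64(0.1497)), (np.float64(-9.9), np.float64(0.1483)), (np.float64(62.0), np.float64(0.1492)), (np.float64(104.2), np.float64(0.1511)), (np.float64(134.4), np.float64(0.1504)), (np.float64(177.0), np.float64(0.1505))]
[0.53935879 0.03322583 0.16      ] [0.48489745 0.00066509 0.149     ] -149.12611170174455
[0.50177491 0.00918457 0.149     ] -147.39419005239583
[[0.50931514 0.01476957 0.149     ]
 [0.49172816 0.00064595 0.149     ]] -141.2330095262326 [np.float64(-148.4369741812873), np.float64(-145.6274360596974)]
[-0.95600221 -0.61248182  6.09610051] 9.4167
```

The wheel has turned −67° and the handle is at about −147°, so roughly 26° remain. I push 22° more, then measure.

```bash
python3 -m creep '[{"slide":[-5,0,0],"roll":2.3,"grip":1},{"slide":[-10,0,0],"roll":4.3,"grip":1},{"slide":[-14,0,0],"roll":6.3,"grip":1},{"slide":[-19,0,1],"roll":8.3,"grip":1},{"slide":[-24,0,2],"roll":10.3,"grip":1},{"slide":[-28,0,3],"roll":12.3,"grip":1},{"slide":[-33,0,4],"roll":14.3,"grip":1},{"slide":[-38,0,5],"roll":16.3,"grip":1},{"slide":[-42,0,6],"roll":18.3,"grip":1},{"slide":[-46,0,8],"roll":20.3,"grip":1},{"slide":[-51,0,10],"roll":22.3,"grip":1},{"slide":[-51,0,10],"roll":22.3,"grip":1}]'
python3 - <<'E'
from bench import robot,snapshot
import cv2
cv2.imwrite("pics/wrist7.png",snapshot("wrist")[:,:,::-1])
t=snapshot("top")[:,:,::-1];cv2.imwrite("pics/top7.png",t);cv2.imwrite("pics/top7c.png",cv2.resize(t[175:355,230:400],None,fx=3.3,fy=3.3,interpolation=cv2.INTER_CUBIC))
E
python3 arc.py -141 -134 1 .135
```

```text
time: 10.42
tool_pos: [0.4493, -0.0614, 0.046]
ee_rot: [-1.571, -0.003, -0.749]
wrist_force: [-3.3, -2.1, 6.2]
width: 0.0005
10.5167 [ 0.44925645 -0.06136149  0.04600079] yaw -42.880005989242186 [-2.84645764 -1.84276567  7.06761587]
r 0.1347936520752515 ang -132.95033043289573
-141.0: x -19 z 1 roll 8.1
-140.0: x -17 z 1 roll 7.1
-139.0: x -14 z 1 roll 6.1
-138.0: x -12 z 0 roll 5.1
-137.0: x -10 z 0 roll 4.1
-136.0: x -7 z -0 roll 3.1
-135.0: x -5 z -0 roll 2.1
-134.0: x -2 z -0 roll 1.1
```

View pics/top7c.png

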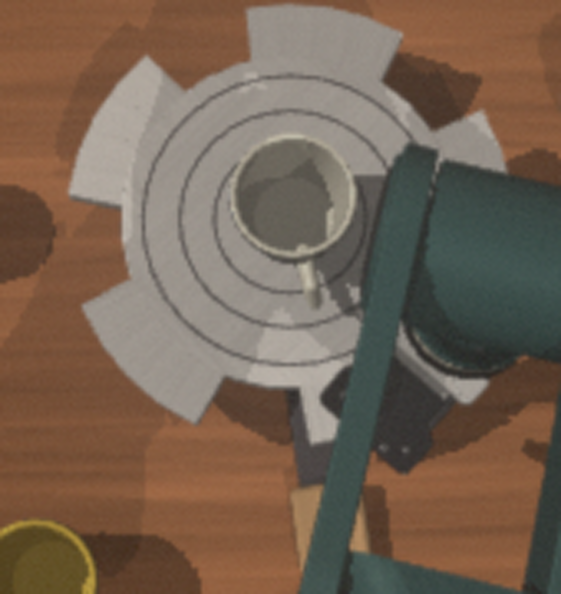

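View pics/wrist7.png

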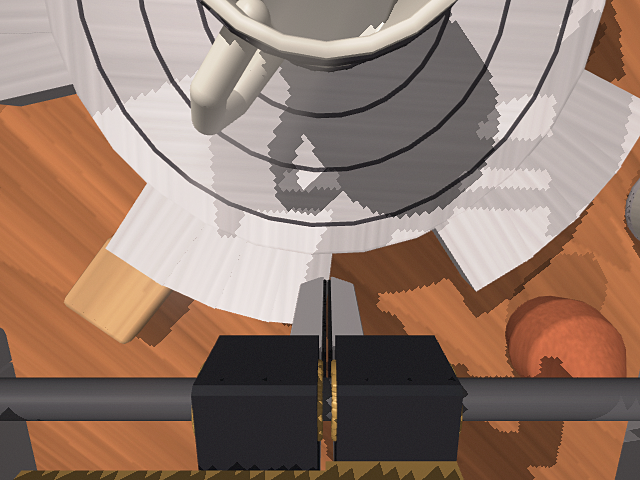

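```bash
python3 - <<'E'
from h import *
T=lambda L:np.array(L)/3.3+[230,175]
ax=np.array([.5409,.0365])
P=plane("top",T([(247,9),(402,34),(485,110),(149,57),(69,194),(83,305),(195,421)]),.08)
print([(round(ang(p[:2]-ax),1),round(np.hypot(*(p[:2]-ax)),4)) for p in P])
rim=plane("top",T([(294,197)]),.16)[0]
for u in((314,303),(303,258),(310,285)):
  h=plane("top",T([u]),.149)[0];print(rim,h,ang(h[:2]-rim[:2]))
h0=plane("top",T([(304,262),(315,300)]),.147);print(ang((h0[1]-h0[0])[:2]))
# rim by ellipse fit in full-res
t=cv2.imread("pics/top7.png");cv2.imwrite("pics/top7m.png",cv2.resize(t[205:285,290:350],None,fx=7,fy=7,interpolation=cv2.INTER_CUBIC))
t=cv2.imread("pics/top0.png");cv2.imwrite("pics/top0r.png",cv2.resize(t[280:355,300:360],None,fx=8,fy=8,interpolation=cv2.INTER_CUBIC))
E
```

```text
[(np.float64(10.5), np.float64(0.1495)), (np.float64(-32.0), np.float64(0.1496)), (np.float64(-61.8), np.float64(0.152)), (np.float64(39.8), np.float64(0.1481)), (np.float64(82.8), np.float64(0.1499)), (np.float64(112.2), np.float64(0.1498)), (np.float64(154.3), np.float64(0.1494))]
[0.53790193 0.03375302 0.16      ] [0.47257134 0.02259022 0.149     ] -170.30371199615823
[0.53790193 0.03375302 0.16      ] [0.50109094 0.02886301 0.149     ] -172.43306231009404
[0.53790193 0.03375302 0.16      ] [0.48393471 0.02484119 0.149     ] -170.62313215684762
-165.21449567427572
```

View pics/top7m.png

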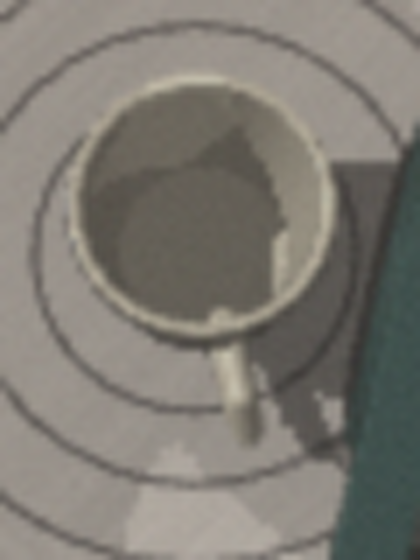

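View pics/top0r.png

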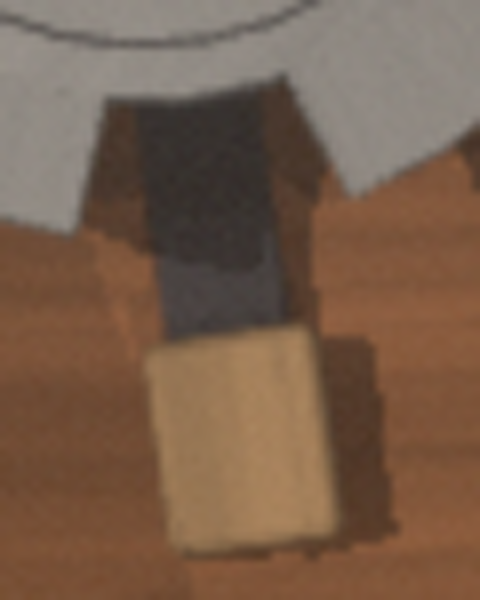

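```bash
python3 - <<'E'
from h import *
A=lambda L:np.array(L)/8+[300,280]
for z,L in((.022,[(150,358),(171,545)]),(.022,[(315,335),(335,530)]),(.015,[(137,110),(168,330)]),(.015,[(264,95),(286,318)])):
  p=plane("top",A(L),z);print("rest edge",ang((p[1]-p[0])[:2]))
b=plane("top",A([(150,358),(171,545),(315,335),(335,530)]),.022).mean(0)[:2]
for ax in([.5409,.0365],[.5411,.0373]):print("blk-axis",ang(b-np.array(ax)))
M=lambda L:np.array(L)/7+[290,205]
rim=plane("top",M([(205,205)]),.16)[0]
for u,z in(((230,352),.149),((239,405),.149),((244,425),.14),((247,440),.127)):
  h=plane("top",M([u]),z)[0];print(ang(h[:2]-rim[:2]),np.hypot(*(h-rim)[:2]))
w=plane("wrist",[(246,10),(207,95)],.147);print(ang((w[1]-w[0])[:2]),[ang(q[:2]-rim[:2]) for q in w])
E
```

```text
rest edge -174.56840933805574
rest edge -175.62637355784867
rest edge -172.9945759441747
rest edge -175.7703889197496
blk-axis -173.43101050453384
blk-axis -173.2169023038589
-171.18902913104893 0.04261471741854463
-171.31741929533018 0.05860755828134963
-170.66956885218676 0.06341787210939555
-170.24358413432844 0.06618933211354394
-162.29268863950793 [np.float64(-171.02229602064534), np.float64(-167.50153876644237)]
```

Rest direction is about −173.5 to −174°. The handle is at about −170° from the top view, and −169° by the lobe turn. I push 3.5° more, back off and lift for a clear view.

```bash
python3 -m creep '[{"slide":[-3,0,0],"roll":1,"grip":1},{"slide":[-6,0,0],"roll":2.5,"grip":1},{"slide":[-8.5,0,0],"roll":3.5,"grip":1},{"slide":[-8.5,0,0],"roll":3.5,"grip":1},{"slide":[-8.5,0,0],"roll":3.5,"grip":1}]'
python3 -m creep '[{"slide":[4,0,-1],"roll":0,"grip":1},{"slide":[8,0,-2],"roll":0,"grip":1},{"slide":[11,0,-4],"roll":0,"grip":1},{"slide":[11,-10,-4],"roll":0,"grip":1},{"slide":[11,-30,-4],"roll":0,"grip":1},{"slide":[11,-55,-4],"roll":0,"grip":1},{"slide":[11,-80,-4],"roll":0,"grip":1},{"slide":[11,-105,-4],"roll":0,"grip":1},{"slide":[11,-125,-4],"roll":0,"grip":1},{"slide":[11,-130,-4],"roll":0,"grip":1}]'
```

```text
time: 10.93
tool_pos: [0.4436, -0.0558, 0.046]
ee_rot: [-1.571, -0.004, -0.81]
wrist_force: [-1.8, -1.7, 6.4]
width: 0.0008
time: 11.77
tool_pos: [0.449, -0.066, 0.1786]
ee_rot: [-1.567, -0.006, -0.811]
wrist_force: [0.0, 0.7, 0.9]
width: 0.0004
```

```bash
python3 -m creep '[{"slide":[13,0,-24],"roll":0,"grip":1},{"slide":[26,0,-48],"roll":0,"grip":1},{"slide":[39,0,-72],"roll":0,"grip":1},{"slide":[52,0,-96],"roll":0,"grip":1},{"slide":[65,0,-120],"roll":0,"grip":1},{"slide":[78,0,-144],"roll":0,"grip":1},{"slide":[91,0,-168],"roll":0,"grip":1},{"slide":[104,0,-192],"roll":0,"grip":1},{"slide":[117,0,-216],"roll":0,"grip":1},{"slide":[130,0,-240],"roll":0,"grip":1},{"slide":[143,0,-263],"roll":0,"grip":1},{"slide":[156,0,-286],"roll":0,"grip":1},{"slide":[156,0,-286],"roll":0,"grip":1}]'
python3 - <<'E'
from bench import snapshot
import cv2
t=snapshot("top")[:,:,::-1];cv2.imwrite("pics/top8.png",t)
cv2.imwrite("pics/top8c.png",cv2.resize(t[165:365,230:400],None,fx=3,fy=3,interpolation=cv2.INTER_CUBIC))
cv2.imwrite("pics/top8m.png",cv2.resize(t[205:285,290:350],None,fx=7,fy=7,interpolation=cv2.INTER_CUBIC))
cv2.imwrite("pics/scene8.png",snapshot("scene")[:,:,::-1])
E
```

```text
time: 12.85
tool_pos: [0.3448, -0.3787, 0.1723]
ee_rot: [-1.573, 0.002, -0.815]
wrist_force: [-0.7, -0.1, -0.1]
width: 0.0006
```

View pics/top8c.png

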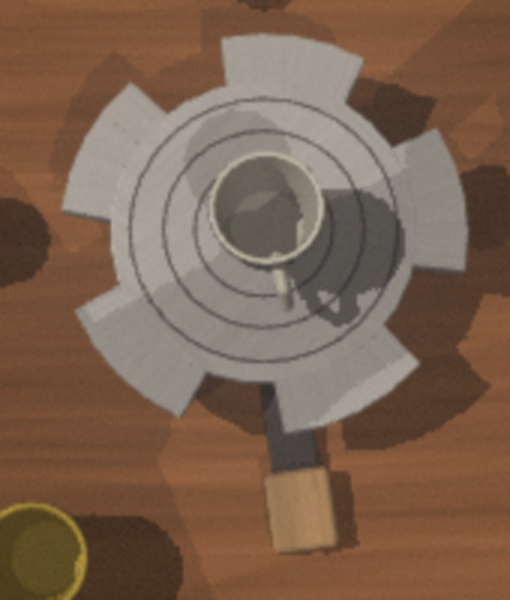

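View pics/top8m.png

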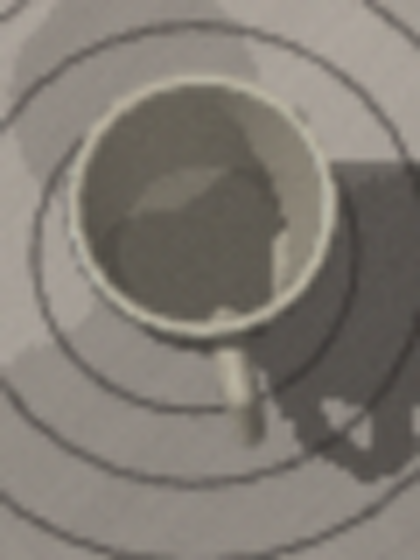

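View pics/scene8.png

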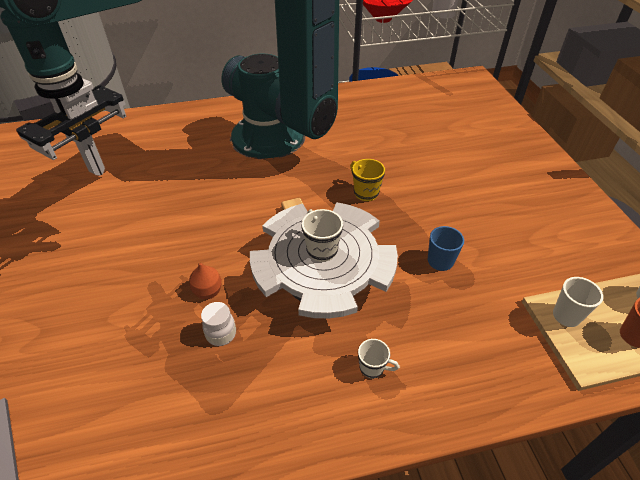

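```bash
python3 - <<'E'
from h import *
T=lambda L:np.array(L)/3+[230,165]
def wheel(L):
  P=plane("top",T(L),.08);c=circ(P,.15)[0];a=np.array([ang(p[:2]-c) for p in P]);return c,a
c0,a0=wheel([(169,57),(311,40),(402,87),(466,213),(449,316),(341,417),(238,431),(107,357),(62,265),(93,125)])
c8,a8=wheel([(222,38),(362,58),(438,129),(465,269),(419,363),(288,432),(180,415),(77,312),(63,209),(130,84)])
print(c0,c8,np.round(a8,1))
# corner shift modulo 72 : match ends by lobe start/end
f=lambda a:np.degrees(np.angle(np.exp(1j*np.radians(a*5)).mean()))/5
for nm,a in(("0",a0),("8",a8)):print(nm,f(a))
M=lambda L:np.array(L)/7+[290,205]
# left edge & right edge of rim, of handle
rim=plane("top",M([(203,205)]),.16)[0];print(rim)
for u,z in(((230,355),.149),((238,400),.149),((244,425),.14),((247,440),.127)):
  h=plane("top",M([u]),z)[0];print(ang(h[:2]-rim[:2]),ang(h[:2]-c8))
# rim by mask: ellipse fit
for n in("top0","top8"):
  t=cv2.imread(f"pics/{n}.png");g=t[205:285,290:350].astype(int)
  e=cv2.cvtColor(t,cv2.COLOR_BGR2LAB)[205:285,290:350]
  print(n,e[:,:,0].min(),e[:,:,0].max(), e[28,5:52,0],e[28,5:52,2])
E
```

```text
[0.5408845  0.03646775] [0.54060592 0.03590563] [  11.4  -30.4  -61.  -103.  -132.9 -174.7  155.   113.4   83.4   41.5]
0 -29.79329062428412
8 26.277339862849466
[0.53877105 0.03392381 0.16      ]
-170.6314063997742 -168.55677727659793
-170.7713078566446 -169.16674488315508
-170.14758984157308 -168.71831545021985
-169.7441582967782 -168.3857263258431
top0 76 186 [164 121 159 147 184 158 104  94  95  96 100  99 104 118 116 119 120 117
 105 115 103 103  99 100  99  99  97  99 100  99  99  99  96  99 130 139
 141 141 136 142 163 174 127 118 119 119 119] [134 132 132 132 138 137 134 132 133 133 134 134 135 135 134 135 135 135
 135 134 134 134 134 134 134 134 134 134 133 133 134 134 133 133 135 137
 136 136 135 136 134 138 135 134 135 134 135]
top8 66 185 [163 119 155 151 152 176 126  96  97 100 101 102 102 105 109 122 121 123
 123 122 121 119 107 102 100 100  98 102  98 100  99 100  93  92  99 130
 138 139 140 143 150 177 172 104  72  87  90] [133 131 132 132 131 138 135 135 134 134 134 134 133 134 134 136 135 135
 135 134 135 136 134 134 133 133 133 133 133 134 133 134 134 133 134 135
 135 135 136 137 136 134 137 134 131 131 132]
```

The wheel is now at only −88°: the last bit was dragged back when I backed off (the tip was pressing at about 6 N, so friction pulled the lobe along). The handle is near −170°, and my two estimates differ by 2.5°. For a better measurement I put the wrist camera above the mug, lined up with the rest.

```bash
python3 -m creep '[{"slide":[-8,-18,21],"roll":-7.1,"grip":1},{"slide":[-17,-36,43],"roll":-14.2,"grip":1},{"slide":[-25,-54,64],"roll":-21.3,"grip":1},{"slide":[-34,-72,86],"roll":-28.4,"grip":1},{"slide":[-42,-90,107],"roll":-35.6,"grip":1},{"slide":[-50,-108,128],"roll":-42.7,"grip":1},{"slide":[-59,-126,150],"roll":-49.8,"grip":1},{"slide":[-67,-144,171],"roll":-56.9,"grip":1},{"slide":[-76,-162,193],"roll":-64,"grip":1},{"slide":[-84,-180,214],"roll":-71.2,"grip":1},{"slide":[-92,-180,235],"roll":-78.3,"grip":1},{"slide":[-101,-180,257],"roll":-85.4,"grip":1},{"slide":[-109,-180,278],"roll":-92.5,"grip":1},{"slide":[-118,-180,300],"roll":-99.6,"grip":1},{"slide":[-126,-180,321],"roll":-106.8,"grip":1},{"slide":[-134,-180,342],"roll":-113.9,"grip":1},{"slide":[-143,-180,364],"roll":-121,"grip":1},{"slide":[-151,-180,385],"roll":-128.1,"grip":1},{"slide":[-160,-180,407],"roll":-135.2,"grip":1},{"slide":[-168,-180,428],"roll":-142.5,"grip":1}]'
python3 -m creep '[{"slide":[0,0,0],"roll":0,"grip":1},{"slide":[0,0,0],"roll":0,"grip":1},{"slide":[0,0,0],"roll":0,"grip":1},{"slide":[0,0,0],"roll":0,"grip":1}]'
python3 - <<'E'
from bench import snapshot
import cv2
cv2.imwrite("pics/wrist9.png",snapshot("wrist")[:,:,::-1])
E
```

```text
time: 14.62
tool_pos: [0.5413, 0.0437, 0.3538]
ee_rot: [-1.57, -0.0, 1.682]
wrist_force: [0.3, -0.4, 0.2]
width: 0.0004
time: 14.95
tool_pos: [0.5412, 0.0406, 0.3542]
ee_rot: [-1.571, 0.0, 1.671]
wrist_force: [0.2, 0.5, 0.2]
width: 0.0007
```

View pics/wrist9.png

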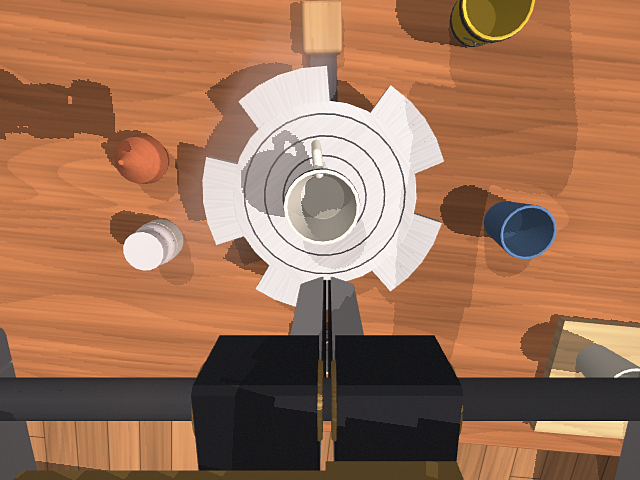

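```bash
python3 - <<'E'
import cv2
t=cv2.imread("pics/wrist9.png")
cv2.imwrite("pics/w9a.png",cv2.resize(t[130:250,260:380],None,fx=5,fy=5,interpolation=cv2.INTER_CUBIC))
cv2.imwrite("pics/w9b.png",cv2.resize(t[0:110,270:380],None,fx=5,fy=5,interpolation=cv2.INTER_CUBIC))
E
```

```text
(no output)
```

View pics/w9a.png

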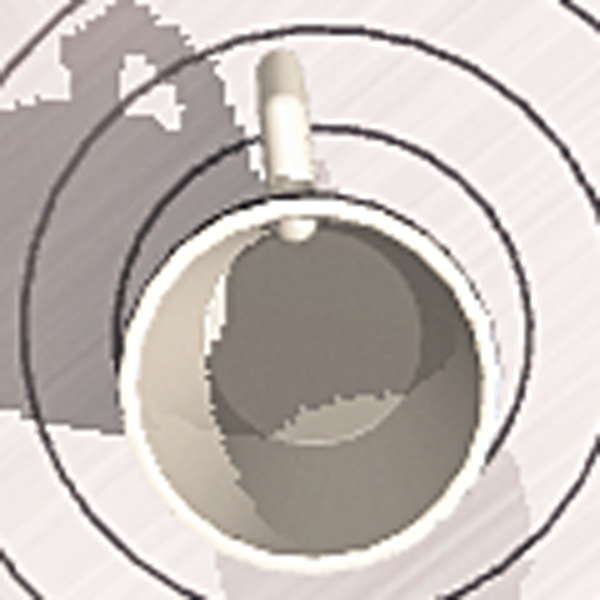

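View pics/w9b.png

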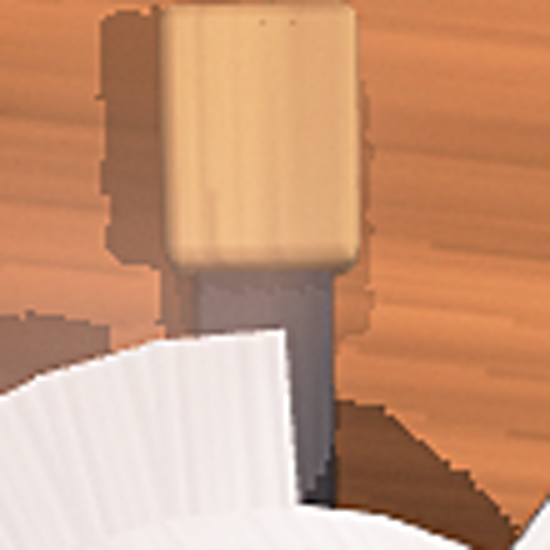

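```bash
python3 - <<'E'
from h import *
A=lambda L:np.array(L)/5+[260,130]; B=lambda L:np.array(L)/5+[270,0]
rim=plane("wrist",A([(308.5,384)]),.16)[0];print("rim",rim)
foot=plane("wrist",A([(317,340)]),.084)[0];print("inner foot",foot)
# wheel groove circle centre (inner groove: left 115/right 531; middle: 22..?)
e=[(115,330),(531,330),(330,127),(160,205),(480,195),(210,162),(440,160)]
print("groove",circ(plane("wrist",A(e),.08)))
C=plane("wrist",[(239,98),(327,66),(391,85),(443,159),(441,223),(393,291),(256,289),(217,244),(204,157)],.08)
c,err=circ(C,.15);print("wheel",c,err)
for u,z in(((297,230),.15),((290,150),.147),((285,110),.147),((281,75),.135),((280.5,65),.13)):
  h=plane("wrist",A([u]),z)[0];print("handle",ang(h[:2]-rim[:2]),ang(h[:2]-foot[:2]),np.hypot(*(h-rim)[:2]))
b=plane("wrist",B([(162,10),(172,260),(357,10),(360,250)]),.02)
print("rest from axis",ang(b.mean(0)[:2]-c),np.hypot(*(b.mean(0)[:2]-c)),"edges",ang((b[0]-b[1])[:2]),ang((b[2]-b[3])[:2]))
t=plane("wrist",B([(197,300),(333,300)]),.015).mean(0)[:2];print("tongue",ang(t-c))
E
```

```text
rim [0.53707871 0.03286904 0.16      ]
inner foot [0.53925295 0.03419916 0.084     ]
groove (array([0.53946812, 0.03591843, 0.05142018]), np.float64(0.0004021074613262121))
wheel [0.53871334 0.03501081] 0.00338079854358439
handle -169.70623136649485 -168.11919104930962 0.03083533951159
handle -169.5179783273029 -168.46157499506708 0.04709834365575149
handle -169.18641194885953 -168.29353288626132 0.05527190066234037
handle -168.72947490004347 -167.94855732717298 0.06213482591978488
handle -168.6988798751982 -167.94242794920055 0.06412482691008933
rest from axis -173.65114019933918 0.20468665341922523 edges -172.55115332191087 -172.87272134871415
tongue -173.6680718728161
```

The picture puts the handle at −169° (±1°) and the rest at −173.6°, with the mug still where it was on the wheel. So −4.5° is needed. The finger angle of −136.5° should give that if I then lift straight up instead of backing off. I return to above the notch.

```bash
python3 -m creep '[{"slide":[-6,0,4],"roll":7,"grip":1},{"slide":[-12,0,9],"roll":14,"grip":1},{"slide":[-19,0,13],"roll":21,"grip":1},{"slide":[-25,0,17],"roll":28,"grip":1},{"slide":[-31,0,22],"roll":35,"grip":1},{"slide":[-38,0,26],"roll":42,"grip":1},{"slide":[-44,0,31],"roll":49,"grip":1},{"slide":[-50,0,35],"roll":56,"grip":1},{"slide":[-56,0,39],"roll":63,"grip":1},{"slide":[-63,0,44],"roll":70,"grip":1},{"slide":[-69,0,48],"roll":77,"grip":1},{"slide":[-75,0,53],"roll":84,"grip":1},{"slide":[-82,0,57],"roll":91,"grip":1},{"slide":[-88,0,61],"roll":98,"grip":1},{"slide":[-94,0,66],"roll":105,"grip":1},{"slide":[-100,0,70],"roll":112,"grip":1},{"slide":[-107,0,75],"roll":119,"grip":1},{"slide":[-113,0,79],"roll":126,"grip":1},{"slide":[-113,0,79],"roll":126,"grip":1},{"slide":[-113,0,79],"roll":126,"grip":1}]'
python3 -m creep '[{"slide":[0,30,0],"roll":0,"grip":1},{"slide":[0,65,0],"roll":0,"grip":1},{"slide":[0,100,0],"roll":0,"grip":1},{"slide":[0,135,0],"roll":0,"grip":1},{"slide":[0,170,0],"roll":0,"grip":1},{"slide":[0,200,0],"roll":0,"grip":1},{"slide":[0,220,0],"roll":0,"grip":1},{"slide":[0,230,0],"roll":0,"grip":1},{"slide":[0,235,0],"roll":0,"grip":1},{"slide":[0,235,0],"roll":0,"grip":1}]'
python3 - <<'E'
from bench import snapshot
import cv2
cv2.imwrite("pics/wrist10.png",snapshot("wrist")[:,:,::-1])
E
python3 arc.py -120 -118 2 .135
```

```text
time: 16.67
tool_pos: [0.4743, -0.0801, 0.3543]
ee_rot: [-1.571, -0.001, -0.525]
wrist_force: [0.7, 0.4, -0.1]
width: 0.0006
time: 17.5
tool_pos: [0.4746, -0.0793, 0.1186]
ee_rot: [-1.571, 0.001, -0.525]
wrist_force: [0.1, 0.1, 0.9]
width: 0.0002
17.55 [ 0.47534119 -0.07955058  0.11990264] yaw -30.103383371843613 [0.29370573 0.21367911 0.52278262]
r 0.13408311013895124 ang -119.36906020275245
-120.0: x -1 z -1 roll -0.1
-118.0: x 3 z -1 roll -2.1
```

View pics/wrist10.png

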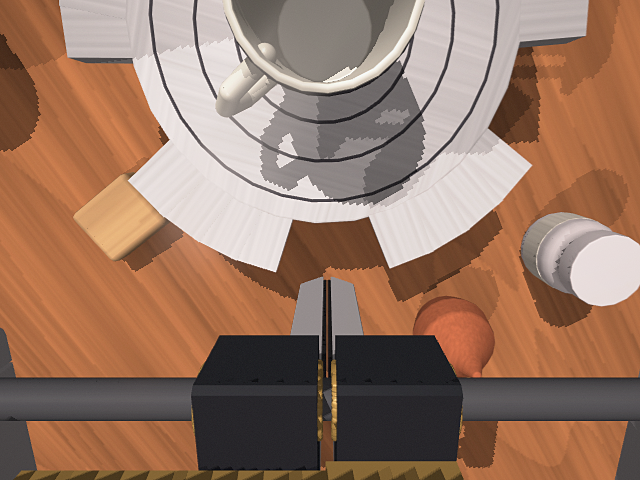

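Fingers are centred above the notch (gap between the lobes at x≈330, y≈240). I descend.

```bash
python3 -m creep '[{"slide":[0,15,-1],"roll":0,"grip":1},{"slide":[0,35,-1],"roll":0,"grip":1},{"slide":[0,50,-1],"roll":0,"grip":1},{"slide":[0,62,-1],"roll":0,"grip":1},{"slide":[0,70,-1],"roll":0,"grip":1},{"slide":[0,74,-1],"roll":0,"grip":1},{"slide":[0,74,-1],"roll":0,"grip":1},{"slide":[0,74,-1],"roll":0,"grip":1}]'
python3 arc.py -137 -120 1 .135
```

```text
time: 18.22
tool_pos: [0.4749, -0.0806, 0.0458]
ee_rot: [-1.571, -0.001, -0.526]
wrist_force: [0.2, 0.2, 0.3]
width: 0.0005
18.2167 [ 0.47490886 -0.08056052  0.04582768] yaw -30.14812440669116 [0.22161784 0.23829936 0.33049452]
r 0.13517532839338076 ang -119.31881707055558
-137.0: x -41 z 6 roll 16.9
-136.0: x -39 z 5 roll 15.9
-135.0: x -37 z 5 roll 14.9
-134.0: x -34 z 4 roll 13.9
-133.0: x -32 z 4 roll 12.9
-132.0: x -30 z 3 roll 11.9
-131.0: x -27 z 3 roll 10.9
-130.0: x -25 z 2 roll 9.9
-129.0: x -23 z 2 roll 8.9
-128.0: x -20 z 1 roll 7.9
-127.0: x -18 z 1 roll 6.9
-126.0: x -16 z 1 roll 5.9
-125.0: x -13 z 1 roll 4.9
-124.0: x -11 z 0 roll 3.9
-123.0: x -9 z 0 roll 2.9
-122.0: x -6 z 0 roll 1.9
-121.0: x -4 z 0 roll 0.9
-120.0: x -2 z 0 roll -0.1
```

Push to −136.5°, hold, then lift straight up.

```bash
python3 -m creep '[{"slide":[-4,0,0],"roll":1,"grip":1},{"slide":[-9,0,0],"roll":3,"grip":1},{"slide":[-13,0,1],"roll":5,"grip":1},{"slide":[-18,0,1],"roll":7,"grip":1},{"slide":[-23,0,2],"roll":9,"grip":1},{"slide":[-27,0,3],"roll":11,"grip":1},{"slide":[-30,0,3],"roll":12,"grip":1},{"slide":[-32,0,4],"roll":13,"grip":1},{"slide":[-34,0,4],"roll":14,"grip":1},{"slide":[-37,0,5],"roll":15,"grip":1},{"slide":[-39,0,5],"roll":16,"grip":1},{"slide":[-40,0,5.5],"roll":16.4,"grip":1},{"slide":[-40,0,5.5],"roll":16.4,"grip":1},{"slide":[-40,0,5.5],"roll":16.4,"grip":1}]'
python3 arc.py -137 -136 1 .135
python3 - <<'E'
from bench import snapshot
import cv2
cv2.imwrite("pics/wrist11.png",snapshot("wrist")[:,:,::-1])
t=snapshot("top")[:,:,::-1];cv2.imwrite("pics/top11c.png",cv2.resize(t[165:365,230:400],None,fx=3,fy=3,interpolation=cv2.INTER_CUBIC))
E
```

```text
time: 19.38
tool_pos: [0.4432, -0.0555, 0.0461]
ee_rot: [-1.569, -0.002, -0.813]
wrist_force: [0.4, 0.6, 5.3]
width: 0.0003
19.3833 [ 0.44321964 -0.05548551  0.04608348] yaw -46.56761690754649 [0.42949464 0.64581529 5.30301619]
r 0.13486925813794046 ang -136.5306571434855
-137.0: x -1 z -0 roll 0.4
-136.0: x 1 z -0 roll -0.6
```

View pics/top11c.png

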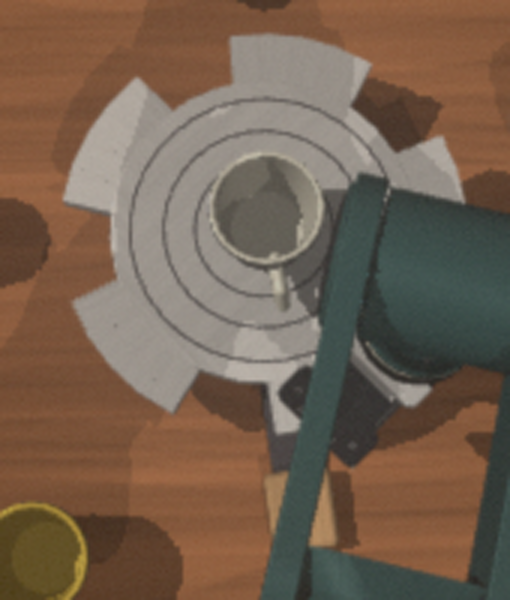

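View pics/wrist11.png

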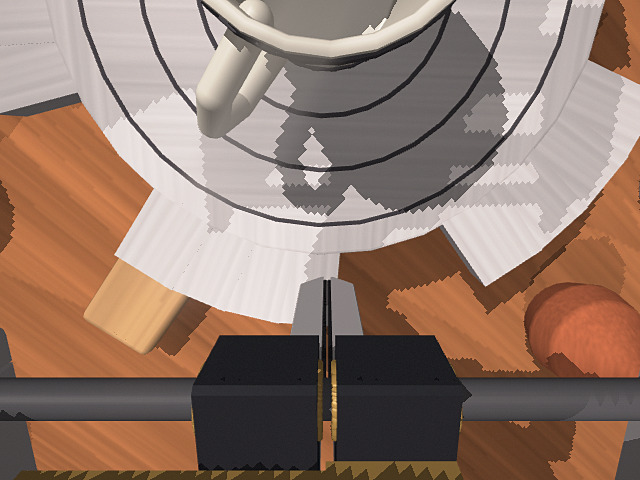

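Fz of +5 N and the lobe edge sliding under the fingers (wrist x = 337, earlier 330) show what is happening: the tip rests on the lobe top and drags it by friction. The tips are really about 34 mm above the reported TCP. I lift straight up, go back over the notch and go about 16 mm deeper.

```bash
python3 -m creep '[{"slide":[0,-8,0],"roll":0,"grip":1},{"slide":[0,-20,0],"roll":0,"grip":1},{"slide":[0,-30,0],"roll":0,"grip":1},{"slide":[0,-30,0],"roll":0,"grip":1}]'
python3 arc.py -121 -120 1 .135
```

```text
time: 19.82
tool_pos: [0.4433, -0.0556, 0.0769]
ee_rot: [-1.569, -0.002, -0.813]
wrist_force: [-0.1, 0.1, 0.3]
width: 0.0002
19.8167 [ 0.44333121 -0.0556112   0.07687418] yaw -46.55486666321371 [-0.11963083  0.13575091  0.26120573]
r 0.13487486039380778 ang -136.45929921542523
-121.0: x 36 z 5 roll -15.6
-120.0: x 38 z 5 roll -16.6
```

```bash
python3 -m creep '[{"slide":[8,0,0],"roll":-4,"grip":1},{"slide":[18,0,1],"roll":-8,"grip":1},{"slide":[28,0,3],"roll":-12,"grip":1},{"slide":[37,0,5],"roll":-16,"grip":1},{"slide":[37,0,5],"roll":-16,"grip":1},{"slide":[37,15,5],"roll":-16,"grip":1},{"slide":[37,27,5],"roll":-16,"grip":1},{"slide":[37,37,5],"roll":-16,"grip":1},{"slide":[37,43,5],"roll":-16,"grip":1},{"slide":[37,47,5],"roll":-16,"grip":1},{"slide":[37,47,5],"roll":-16,"grip":1},{"slide":[37,47,5],"roll":-16,"grip":1}]'
python3 arc.py -132 -120 1 .135
python3 - <<'E'
from bench import snapshot
import cv2
cv2.imwrite("pics/wrist12.png",snapshot("wrist")[:,:,::-1])
s=snapshot("scene")[:,:,::-1];cv2.imwrite("pics/scene12.png",cv2.resize(s[170:330,210:410],None,fx=3.7,fy=3.7,interpolation=cv2.INTER_CUBIC))
E
```

```text
time: 20.82
tool_pos: [0.4715, -0.0789, 0.0281]
ee_rot: [-1.571, -0.0, -0.533]
wrist_force: [-0.4, -0.5, 1.7]
width: 0.0007
20.8167 [ 0.47151223 -0.07888911  0.02813568] yaw -30.565848655810175 [-0.35000514 -0.47969784  1.73965662]
r 0.13543399568118727 ang -120.91816033971094
-132.0: x -26 z 3 roll 11.4
-131.0: x -24 z 3 roll 10.4
-130.0: x -21 z 2 roll 9.4
-129.0: x -19 z 2 roll 8.4
-128.0: x -17 z 2 roll 7.4
-127.0: x -14 z 1 roll 6.4
-126.0: x -12 z 1 roll 5.4
-125.0: x -10 z 1 roll 4.4
-124.0: x -7 z 1 roll 3.4
-123.0: x -5 z 1 roll 2.4
-122.0: x -3 z 0 roll 1.4
-121.0: x -0 z 0 roll 0.4
-120.0: x 2 z 0 roll -0.6
```

View pics/wrist12.png

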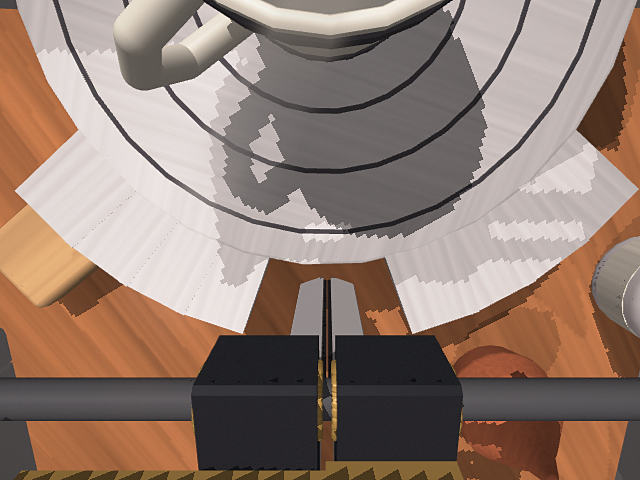

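View pics/scene12.png

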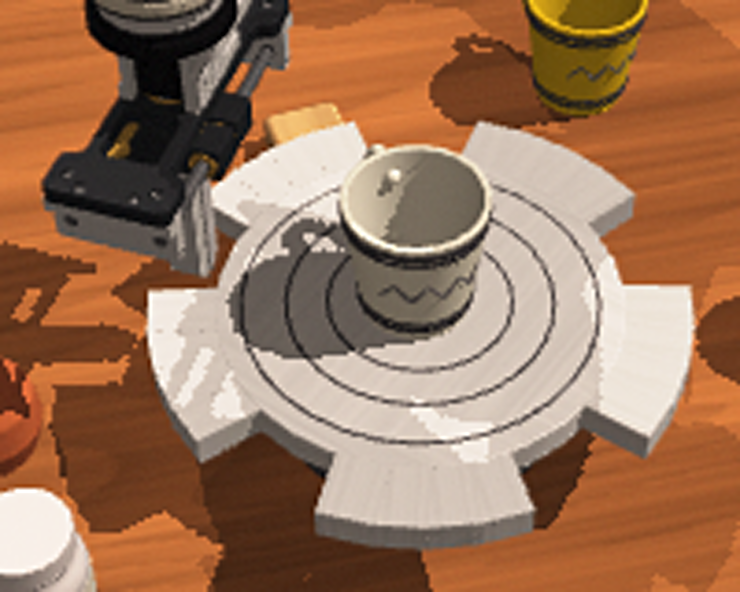

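The fingers are truly down between the lobes now, free of load, with about 14 mm to the flank. I push slowly to −129°.

```bash
python3 -m creep '[{"slide":[-3,0,0],"roll":1.4,"grip":1},{"slide":[-7,0,1],"roll":3.4,"grip":1},{"slide":[-10,0,1],"roll":4.4,"grip":1},{"slide":[-12,0,1],"roll":5.4,"grip":1},{"slide":[-14,0,1],"roll":6.4,"grip":1},{"slide":[-17,0,2],"roll":7.4,"grip":1},{"slide":[-19,0,2],"roll":8.4,"grip":1},{"slide":[-19,0,2],"roll":8.4,"grip":1},{"slide":[-19,0,2],"roll":8.4,"grip":1}]'
python3 arc.py -133 -129 1 .135
cat > meas.py <<'E'
from h import *
from bench import snapshot
import sys
i=sys.argv[1]
w=snapshot("wrist")[:,:,::-1];cv2.imwrite(f"pics/wrist{i}.png",w)
t=snapshot("top")[:,:,::-1];cv2.imwrite(f"pics/top{i}.png",t);cv2.imwrite(f"pics/top{i}c.png",cv2.resize(t[165:365,230:400],None,fx=3,fy=3,interpolation=cv2.INTER_CUBIC))
E
python3 meas.py 13
```

```text
time: 21.67
tool_pos: [0.4563, -0.0675, 0.0281]
ee_rot: [-1.571, -0.0, -0.68]
wrist_force: [-0.1, 0.1, 0.4]
width: 0.0004
21.6667 [ 0.45625182 -0.06753233  0.02810862] yaw -38.941164439207064 [-0.08144726  0.14596451  0.43536596]
r 0.13486671868770206 ang -128.98568347875144
-133.0: x -9 z 0 roll 4.1
-132.0: x -7 z 0 roll 3.1
-131.0: x -5 z -0 roll 2.1
-130.0: x -2 z -0 roll 1.1
-129.0: x -0 z -0 roll 0.1
```

View pics/top13c.png

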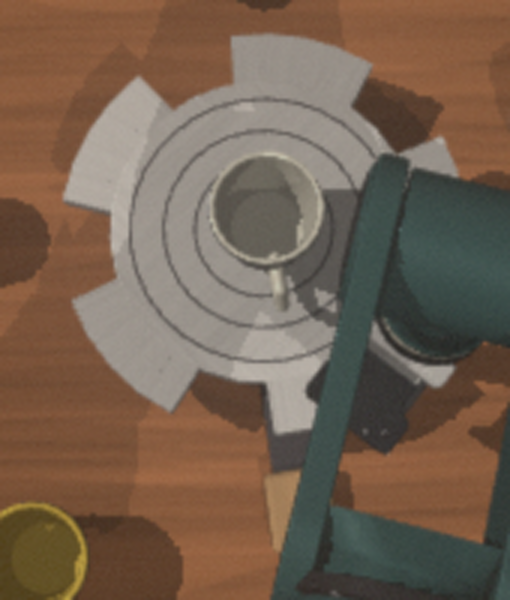

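View pics/wrist13.png

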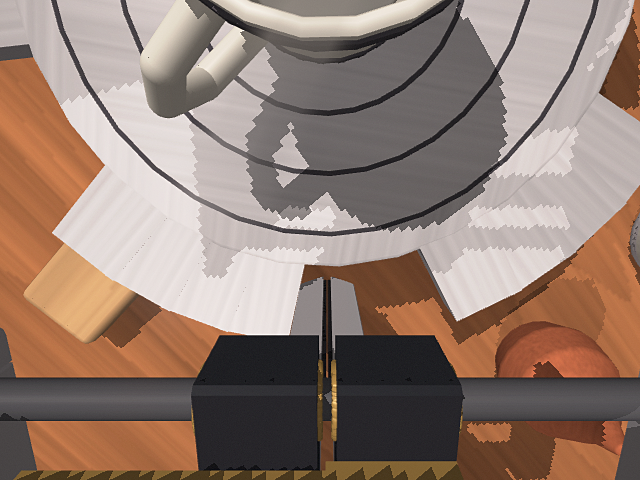

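```bash
cat > wh.py <<'E'
from h import *
c=np.array([.5408,.0362])
def phase(uv):  # angle of lobe corners about the axis, mod 72 (start corner / end corner pairs)
    P=plane("top",np.array(uv)/3+[230,165],.08);a=np.array([ang(p[:2]-c) for p in P])
    return np.round(a,1)
E
python3 - <<'E'
from wh import *
a8=phase([(222,38),(362,58),(130,84),(63,209),(77,312),(180,415)])
for n,L in(("11",[(231,38),(371,64),(137,78),(65,201),(73,301),(174,412)]),("13",[(231,38),(372,66),(139,77),(64,201),(73,300),(171,411)])):
  a=phase(L);print(n,a,a-a8,(a-a8).mean())
E
```

```text
11 [  8.7 -33.7  38.8  81.1 110.2 153.3] [-2.6 -3.1 -2.7 -2.4 -3.4 -1.8] -2.6666666666666643
13 [  8.7 -34.3  38.2  81.2 110.  152.4] [-2.6 -3.7 -3.3 -2.3 -3.6 -2.7] -3.033333333333329
```

3.0° of the 4.5° is done. I push 1.5° more, come away from the flank, lift, and go back to the measuring view.

```bash
python3 -m creep '[{"slide":[-1.5,0,0],"roll":0.7,"grip":1},{"slide":[-3,0,0],"roll":1.5,"grip":1},{"slide":[-3.5,0,0],"roll":1.5,"grip":1},{"slide":[-3.5,0,0],"roll":1.5,"grip":1},{"slide":[-3.5,0,0],"roll":1.5,"grip":1},{"slide":[0,0,0],"roll":1.5,"grip":1},{"slide":[5,0,0],"roll":0,"grip":1},{"slide":[10,0,1],"roll":0,"grip":1},{"slide":[13,0,1],"roll":0,"grip":1},{"slide":[13,-15,1],"roll":0,"grip":1},{"slide":[13,-40,1],"roll":0,"grip":1},{"slide":[13,-70,1],"roll":0,"grip":1},{"slide":[13,-105,1],"roll":0,"grip":1},{"slide":[13,-140,1],"roll":0,"grip":1},{"slide":[13,-175,1],"roll":0,"grip":1},{"slide":[13,-210,1],"roll":0,"grip":1},{"slide":[13,-245,1],"roll":0,"grip":1},{"slide":[13,-280,1],"roll":0,"grip":1},{"slide":[13,-310,1],"roll":0,"grip":1},{"slide":[13,-325,1],"roll":0,"grip":1}]'
python3 - <<'E'
import numpy as np
from bench import robot
o=robot.get_obs();p=o["tool_pos"];y=o["ee_rot"][2]
d=np.array([.541,.037])-p[:2];print(p,np.degrees(y),1e3*d@[np.cos(y),np.sin(y)],1e3*d@[-np.sin(y),np.cos(y)],"roll",np.degrees(y)-96)
E
```

```text
time: 23.43
tool_pos: [0.4676, -0.0751, 0.3576]
ee_rot: [-1.568, -0.006, -0.68]
wrist_force: [0.2, 1.1, 0.6]
width: 0.0005
[ 0.4676054  -0.07509636  0.35756575] -38.97868998040861 -13.456622201486873 133.30896395590133 roll -134.9786899804086
```

```bash
python3 -m creep '[{"slide":[-1,0,7],"roll":-7,"grip":1},{"slide":[-1,0,14],"roll":-14,"grip":1},{"slide":[-2,0,21],"roll":-21,"grip":1},{"slide":[-3,0,28],"roll":-28,"grip":1},{"slide":[-3,0,35],"roll":-35,"grip":1},{"slide":[-4,0,42],"roll":-42,"grip":1},{"slide":[-5,0,49],"roll":-49,"grip":1},{"slide":[-5,0,56],"roll":-56,"grip":1},{"slide":[-6,0,63],"roll":-63,"grip":1},{"slide":[-7,0,70],"roll":-70,"grip":1},{"slide":[-8,0,77],"roll":-77,"grip":1},{"slide":[-8,0,84],"roll":-84,"grip":1},{"slide":[-9,0,91],"roll":-91,"grip":1},{"slide":[-10,0,98],"roll":-98,"grip":1},{"slide":[-11,0,105],"roll":-105,"grip":1},{"slide":[-11,0,112],"roll":-112,"grip":1},{"slide":[-12,0,119],"roll":-119,"grip":1},{"slide":[-13,0,126],"roll":-126,"grip":1},{"slide":[-13,0,133],"roll":-133,"grip":1},{"slide":[-13,0,133],"roll":-135,"grip":1}]'
python3 -m creep '[{"slide":[0,0,0],"roll":0,"grip":1},{"slide":[0,0,0],"roll":0,"grip":1},{"slide":[0,0,0],"roll":0,"grip":1},{"slide":[0,0,0],"roll":0,"grip":1}]'
python3 meas.py 14; python3 - <<'E'
import cv2
t=cv2.imread("pics/wrist14.png")
cv2.imwrite("pics/w14a.png",cv2.resize(t[130:250,260:380],None,fx=5,fy=5,interpolation=cv2.INTER_CUBIC))
cv2.imwrite("pics/w14b.png",cv2.resize(t[0:110,270:380],None,fx=5,fy=5,interpolation=cv2.INTER_CUBIC))
E
```

```text
time: 25.1
tool_pos: [0.5409, 0.0375, 0.3522]
ee_rot: [-1.569, -0.001, 1.682]
wrist_force: [-0.2, -0.4, 0.3]
width: 0.0003
time: 25.43
tool_pos: [0.5403, 0.0365, 0.353]
ee_rot: [-1.571, 0.0, 1.675]
wrist_force: [0.1, 0.1, 0.3]
width: 0.0007
```

View pics/wrist14.png

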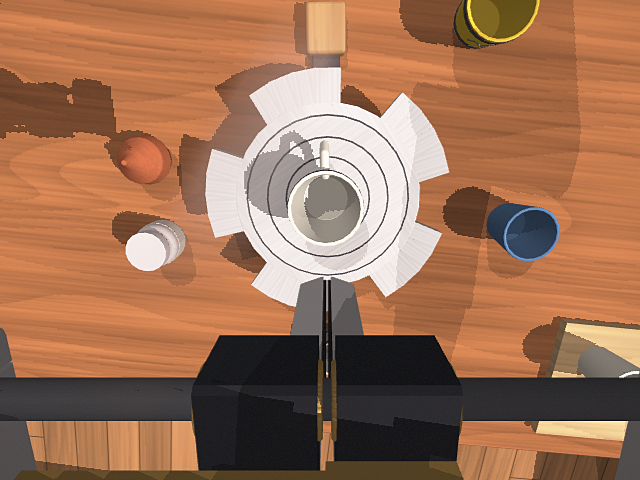

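View pics/w14a.png

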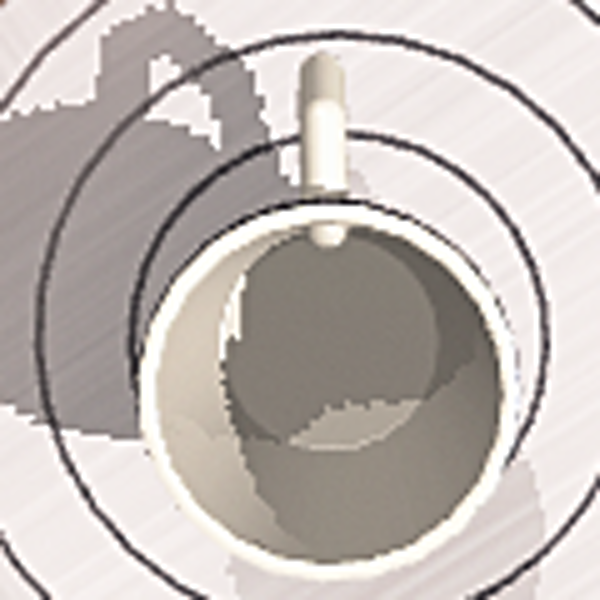

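View pics/w14b.png

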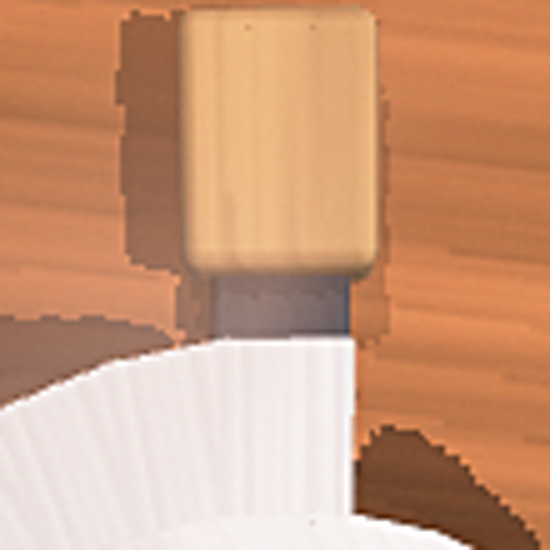

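```bash
python3 - <<'E'
from h import *
A=lambda L:np.array(L)/5+[260,130]; B=lambda L:np.array(L)/5+[270,0]
rim=plane("wrist",A([(326.5,391)]),.16)[0];foot=plane("wrist",A([(333,345)]),.084)[0];print("rim",rim,"foot",foot)
C=plane("wrist",[(250,97),(340,67),(403,93),(448,173),(441,234),(387,296),(252,283),(215,237),(214,149)],.08)
c,err=circ(C,.15);e=[(133,335),(548,335),(345,133)];g,_=circ(plane("wrist",A(e),.08));print("wheel",c,err,"groove",g)
for u,z in(((330,235),.15),((324.5,150),.147),((324,110),.147),((322.5,75),.135),((322,65),.13)):
  h=plane("wrist",A([u]),z)[0];print("handle",ang(h[:2]-rim[:2]),ang(h[:2]-foot[:2]))
b=plane("wrist",B([(181,10),(187,260),(377,10),(376,250)]),.02)
for q in(c,g[:2]):print("rest",ang(b.mean(0)[:2]-q))
print("edges",ang((b[0]-b[1])[:2]),ang((b[2]-b[3])[:2]))
E
python3 - <<'E'
import cv2
t=cv2.imread("pics/top14.png");cv2.imwrite("pics/top14d.png",t[150:370,180:460])
E
```

```text
rim [0.53688832 0.03290354 0.16      ] foot [0.53880911 0.0344175  0.084     ]
wheel [0.53886964 0.03628918] 0.0014883857346183194 groove [0.53919878 0.03631081 0.05115516]
handle -175.28714258122017 -172.95160443611204
handle -173.46372304394166 -172.00103163560848
handle -173.43998766814744 -172.18069819164197
handle -173.1619729550674 -172.04249221362315
handle -173.06974788826233 -171.98605375759038
rest -173.2485925301667
rest -173.25336869026205
edges -173.17884523501428 -173.5371729429897
```

View pics/top14c.png

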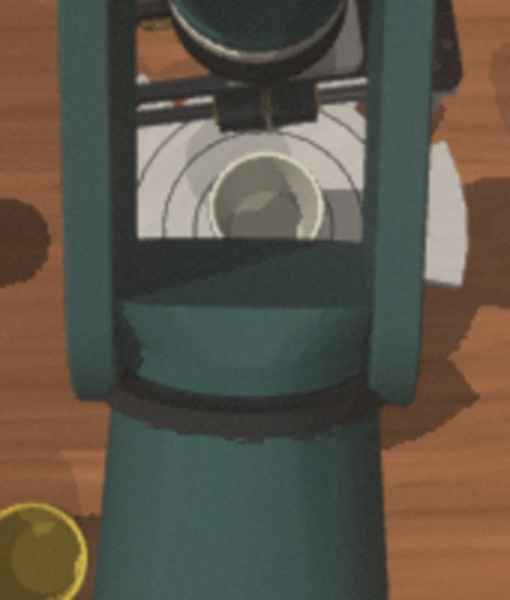

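Handle measures −173.2° and the rest −173.3°, so they agree within my ~1° accuracy. The bulb, jar and cup appear unmoved (all shifted by the same ~3 px as the view). The arm is still and well above everything, so I hand in.

```bash
python3 -c "
from bench import ticket,robot
print(robot.get_obs()['time'],abs(robot.get_obs()['qvel']).max());print(ticket.close_job())"
```

```text
25.5333 0.0015239108590534515
the job is handed in; nothing more can be done
None
```

I turned the wheel about 92° clockwise by its rim, and the mug's handle now points along the hand rest. I handed the job in at 25.5 s.

**Last check:** the wrist view taken from above put the handle at −173.2° and the rest at −173.3°. Measured from the mug's foot instead of its rim, the handle came out about 1° off, at −172°. The last top view was blocked by the arm, so it could not confirm this. The wheel was still and the gripper was well clear above the mug.

**Things that went wrong on the way:**
- **Fingertip height:** the visible fingertips sat well above the reported TCP, by about 34 mm in the end. My first pass therefore went over the rim without touching it.
- **First turning push:** it mostly dragged the wheel by the tips resting on the rim's top (about 5–7 N upward). The wheel slipped back about 4° when I backed off.
- **Final push:** I went deeper into the notch and made the last 1.5–2° properly against its flank.

I saw no contact with the mug. It kept its place on the wheel to within about 1 mm, and the bulb, jar and cup showed no movement in the pictures.

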